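# Load the spice caddy and leave the out-of-date jars

### The arm

A 6-joint arm with a two-finger parallel gripper is mounted at the origin on the work surface. World frame = base frame: x ahead of the robot, y to its left, z up, the work surface at z = 0. Lengths are in m, angles in degrees, forces in N, time in s.
With the tool pointing down it reaches from about 0.375 to 0.9 m from the base axis. Payload 3.1 kg.
Tool frame: the origin (TCP) lies at the very end of the fingers, on their centre line; the grasp point (between the pads) lies 19 mm behind it (bot.grip_point_offset is the distance from the TCP to the grasp point, in m); z points along the fingers, x is the direction in which the jaws open and shut, and the axes are right-handed (so a half turn about z gives the same grasp; the last joint's range is limited). The gripper opens to 87 mm and grips with 3 to 60 N. Pads are 19 mm wide; open, the fingers measure 117 mm over their backs; the gripper's body (75 mm by 190 mm) begins 51 mm behind the grasp point.
Start: joints at [-85.915, 30.224, 82.088, -0, 67.689, -10.227], TCP at [0.155, -0.606, 0.223] pointing down, gripper open.
Joint ranges: [-176.69, 176.69], [-43.24, 126.21], [12.49, 139.97], [-82, 262], [0, 151.66], [-163.58, 163.58]. Speed limits (degrees/s): [159.86, 159.86, 180, 180, 180, 180].

### API

Orientations are given as a 3x3 rotation matrix whose columns are the frame's x, y, z axes.
In Python, from rig import bot, capture, recognise, place_of gives the robot as it stands.
- The arm moves only by the tool send_rows, never from a script. Its argument "motion" is a list of rows, each a list of 2 entries, a list of its own where there are three numbers: the shift along the tool's x, y, z in mm, then the turn about the tool's z in rad. A call has exactly 5 rows; each row shifts and turns the pose as measured when the row begins, along the tool's axes as they then stand; what a row does not reach is not made up. A row lasts 1/12 s, in which the tool goes at most 41.7 mm and 7.16 degrees, less where a joint would pass 70% of its speed; a pose out of reach is approached as far as the arm can. A call with a gripper value outside its range is refused whole. "gripper" is the closure, from 0 (fully open) to 1 (shut), set as the call begins (left out, the last holds). The fingers move at their own pace and stop on an object; the grip force is fixed at half the most. Time passes only in rows, so rows that do not move let the fingers close, or fill a call up. It gives the time, the measured TCP pose, the force and the opening at its end, in the units of the state.
- bot.read_state(): the state, without advancing time (a new reading comes with each control period).
- capture(name): name is "side" or "top" or "wrist"; returns a dict with "image" (480x640x3 uint8, blue, green, red), "fx", "fy", "cx", "cy" (pixels), "dist_coeffs" ([k1, k2, p1, p2, k3] as OpenCV has them; the pictures are not rectified), "rvec" (rotation vector, rad) and "tvec" (3), from world to camera coordinates, as OpenCV has them. Camera axes: x right, y down, z forward; pixel columns grow to the right and rows downward; lengths in m; the calibration is good to about 2 mm. A picture is of the moment at which its call begins. There is no depth.
- bot.hand_in(): hands the job in, once; it reports no verdict.
Trained networks look in the newest picture that a camera, given by its name, has taken for a name from the list of things; names that differ only in an ending like _2 or _b are one class to them, and where a whole thing is asked for, a point or a joint stands for the part that bears it (a point fixed in the world has none). Each returns a list of dicts, best first, with "p" (0 to 1); they miss things now and then, are a little off and sometimes report something else, mostly with a low value. They report only what shows in the picture. A call takes as long as a camera call.
- recognise(camera, target): "xy" ([column, row] in pixels, amid what is visible of it).
- place_of(camera, target): "xy" ([column, row] in pixels: a listed point, or the origin of a listed thing).
The state is a dict: "time_s": time; "joint_positions": joint angles; "qvel": joint speeds; "tau": joint torques, N m; "position": TCP position; "tcp_rot": TCP orientation; "force": force on the tool from outside, world axes, zero at the start; "moment": the same for the moment, N m; "opening": opening from 0.0 (shut) to 1.0 (fully open).
Only numpy, scipy, OpenCV 4.12 (cv2) and the standard library are available. Lean on these libraries where they do the work, as an engineer would, in place of code of your own. Each camera call takes 0.05 s, during which the arm holds its last target.

### The job

Load the spice caddy: stand each of the four glass spice jars with a plain lid upright in the caddy well of the same colour as its lid, setting it down gently on the well's floor rather than dropping it. The two jars with a white sticker on the lid are out of date: leave them standing where they are.

Things in the scene. Friction and masses are not known exactly. Their poses are not given: they have to be found in the camera images.
- jar_red: round straight-sided glass spice jar, 46 mm across, 85 mm tall, about 0.18 kg; the top 21 mm is a plain red screw lid (no sticker), red-brown contents. Origin: centre of its underside, z up its axis; starts upright on the work surface (height 0). To go into the caddy. Among the jars stand a 36 mm tall tin and an 88 mm brown bottle; all have 30 mm free space round them.
- jar_yellow: round straight-sided glass spice jar, 46 mm across, 85 mm tall, about 0.18 kg; the top 21 mm is a plain yellow screw lid (no sticker), ochre contents. Origin: centre of its underside, z up its axis; starts upright on the work surface (height 0). To go into the caddy. Among the jars stand a 36 mm tall tin and an 88 mm brown bottle; all have 30 mm free space round them.
- jar_green: round straight-sided glass spice jar, 46 mm across, 85 mm tall, about 0.18 kg; the top 21 mm is a plain green screw lid (no sticker), olive-green contents. Origin: centre of its underside, z up its axis; starts upright on the work surface (height 0). To go into the caddy. Among the jars stand a 36 mm tall tin and an 88 mm brown bottle; all have 30 mm free space round them.
- jar_blue: round straight-sided glass spice jar, 46 mm across, 85 mm tall, about 0.18 kg; the top 21 mm is a plain blue screw lid (no sticker), off-white contents. Origin: centre of its underside, z up its axis; starts upright on the work surface (height 0). To go into the caddy. Among the jars stand a 36 mm tall tin and an 88 mm brown bottle; all have 30 mm free space round them.
- old_red: out-of-date look-alike: round straight-sided glass spice jar, 46 mm across, 85 mm tall, about 0.18 kg; the top 21 mm is a red screw lid with a round white sticker, 28 mm across, in its middle; red-brown contents. Origin: centre of its underside, z up its axis; starts upright on the work surface (height 0). To be left where it is.
- old_green: out-of-date look-alike: round straight-sided glass spice jar, 46 mm across, 85 mm tall, about 0.18 kg; the top 21 mm is a green screw lid with a round white sticker, 28 mm across, in its middle; olive-green contents. Origin: centre of its underside, z up its axis; starts upright on the work surface (height 0). To be left where it is.
- well_red: red well of the grey caddy: fixed open square red plastic cup, 76 mm outside, 66 mm inside, 30 mm tall, walls and floor 5 mm. Origin: centre of its underside, 6 mm above the work surface (inner floor at height 11 mm, rim at 36 mm); z up, x and y along its sides. The four wells stand 2 by 2, sides parallel, centres 86 mm apart; which colour is in which corner changes.
- well_yellow: yellow well of the grey caddy: fixed open square yellow plastic cup, 76 mm outside, 66 mm inside, 30 mm tall, walls and floor 5 mm. Origin: centre of its underside, 6 mm above the work surface (inner floor at height 11 mm, rim at 36 mm); z up, x and y along its sides. The four wells stand 2 by 2, sides parallel, centres 86 mm apart; which colour is in which corner changes.
- well_green: green well of the grey caddy: fixed open square green plastic cup, 76 mm outside, 66 mm inside, 30 mm tall, walls and floor 5 mm. Origin: centre of its underside, 6 mm above the work surface (inner floor at height 11 mm, rim at 36 mm); z up, x and y along its sides. The four wells stand 2 by 2, sides parallel, centres 86 mm apart; which colour is in which corner changes.
- well_blue: blue well of the grey caddy: fixed open square blue plastic cup, 76 mm outside, 66 mm inside, 30 mm tall, walls and floor 5 mm. Origin: centre of its underside, 6 mm above the work surface (inner floor at height 11 mm, rim at 36 mm); z up, x and y along its sides. The four wells stand 2 by 2, sides parallel, centres 86 mm apart; which colour is in which corner changes.

How it is judged (in metres and radians):
At the end, for the whole second after the job is handed in: Each plain-lidded jar is released and at rest on the floor of its own colour's well: within 18 mm of its centre, underside under 12 mm above the well's underside, leaning under 0.15 rad. Both stickered jars stand (under 0.15 rad) within 30 mm of where they began (horizontal distance between jar_red and well_red below 0.018 m and z of jar_red in the frame of well_red below 0.012 m and angle between each of jar_red, jar_yellow, jar_green, jar_blue, old_red, old_green's own z axis and vertical below 0.15 rad and linear speed of each of jar_red, jar_yellow, jar_green, jar_blue below 0.02 m/s and horizontal distance between jar_yellow and well_yellow below 0.018 m and z of jar_yellow in the frame of well_yellow below 0.012 m and horizontal distance between jar_green and well_green below 0.018 m and z of jar_green in the frame of well_green below 0.012 m and horizontal distance between jar_blue and well_blue below 0.018 m and z of jar_blue in the frame of well_blue below 0.012 m and distance of each of old_red, old_green from where it was at the start of the episode below 0.03 m); the robot touches nothing.
It fails at once if the out-of-date jar with the red lid is carried off, pushed away (more than 30 mm) or knocked over (distance of old_red from where it was at the start of the episode above 0.03 m or angle between old_red's own z axis and vertical above 0.3 rad).
It fails at once if the out-of-date jar with the green lid is carried off, pushed away (more than 30 mm) or knocked over (distance of old_green from where it was at the start of the episode above 0.03 m or angle between old_green's own z axis and vertical above 0.3 rad).
It fails at once if a spice jar falls into its well instead of being set down (faster than 0.6 m/s within 60 mm above the well, as in a drop of some 30 mm) ((horizontal distance between jar_red and well_red below 0.04 m and z of jar_red in the frame of well_red below 0.06 m and linear speed of jar_red above 0.6 m/s) or (horizontal distance between jar_yellow and well_yellow below 0.04 m and z of jar_yellow in the frame of well_yellow below 0.06 m and linear speed of jar_yellow above 0.6 m/s) or (horizontal distance between jar_green and well_green below 0.04 m and z of jar_green in the frame of well_green below 0.06 m and linear speed of jar_green above 0.6 m/s) or (horizontal distance between jar_blue and well_blue below 0.04 m and z of jar_blue in the frame of well_blue below 0.06 m and linear speed of jar_blue above 0.6 m/s)).
It also fails if it takes over 120 s, if anything falls off the work surface, if the arm or the gripper's body presses on something with over 40 N, if the wrist force passes 120 N, or if a joint passes its speed limit or range.

## Working session

There is one attempt and no reset: what is moved stays moved. The work goes in short steps, Python scripts to look and compute and a tool call to move; the robot and the scene stay as the last step left them, time stands still between calls to the robot, and variables do not carry over. Pictures are saved under pics/ and viewed, and the job is handed in when it is done.

Besides the shell and the picture viewer there is one more tool, called after "Emit:" in YAML: its name, and indented under it one key for each argument. send_rows: Moves the arm, as the interface text tells. Its arguments: {"type":"object","properties":{"motion":{"type":"array","items":{"type":"array"}},"gripper":{"type":"number"}},"required":["motion"]}

```bash
mkdir -p pics; ls
python3 - <<'E'
from rig import bot,capture,recognise,place_of
import cv2
for c in ("top","side"):
    d=capture(c); cv2.imwrite(f"pics/{c}0.png",d["image"]); print(c,d["fx"],d["rvec"],d["tvec"],d["dist_coeffs"])
    for t in ["jar_red","jar_yellow","jar_green","jar_blue","old_red","old_green","well_red","well_yellow","well_green","well_blue"]:
        print(t,[(r["xy"],round(r["p"],2)) for r in recognise(c,t)[:3]],[(r["xy"],round(r["p"],2)) for r in place_of(c,t)[:3]])
s=bot.read_state();print(s["time_s"],s["position"],s["tcp_rot"],s["opening"])
E
```

```text
pics
top 464.96262499387893 [ 2.19389253 -2.17939493  0.10342351] [-0.03369842  0.55175357  0.85156159] [0.01102788 0.         0.         0.         0.        ]
jar_red [([529.2, 227.7], 0.71)] [([516.4, 227.1], 0.66), ([379.8, 277.7], 0.5)]
jar_yellow [([447.5, 220.8], 0.63)] [([438.8, 226.8], 0.76)]
jar_green [([383.6, 276.2], 0.72)] [([378.0, 277.4], 0.8), ([438.2, 293.6], 0.53)]
jar_blue [([446.8, 298.4], 0.89)] [([441.1, 294.7], 0.63)]
old_red [] [([382.6, 194.7], 0.74)]
old_green [([309.5, 208.3], 0.9)] [([309.3, 211.5], 0.79)]
well_red [([183.8, 214.6], 0.78)] [([185.4, 213.8], 0.56)]
well_yellow [([217.4, 265.7], 0.98)] [([214.9, 266.6], 0.61)]
well_green [([173.7, 253.9], 0.87), ([311.6, 206.2], 0.34)] [([177.1, 254.0], 0.82)]
well_blue [([228.6, 222.4], 0.66)] [([231.6, 224.3], 0.86)]
side 483.97196427255136 [ 2.17283158 -0.3288657   0.15663313] [-0.5184573   0.13364659  0.91251749] [0.02979989 0.         0.         0.         0.        ]
jar_red [([412.3, 391.9], 0.73)] [([305.3, 303.8], 0.74), ([408.7, 408.4], 0.57)]
jar_yellow [([384.8, 319.1], 0.85)] [([381.3, 336.5], 0.6)]
jar_green [([306.2, 289.0], 0.73), ([276.6, 209.3], 0.27)] [([312.1, 195.3], 0.42)]
jar_blue [([300.7, 334.3], 0.84)] [([303.8, 350.9], 0.7), ([376.1, 290.8], 0.44)]
old_red [([380.5, 271.3], 0.97), ([409.7, 391.0], 0.64)] [([377.7, 288.0], 0.89)]
old_green [([342.8, 232.2], 0.84)] [([341.9, 253.3], 0.59), ([306.6, 349.9], 0.27)]
well_red [([313.6, 186.4], 0.82)] [([314.7, 194.2], 0.78)]
well_yellow [([277.3, 209.2], 0.84)] [([306.3, 305.9], 0.73)]
well_green [([279.9, 188.1], 0.66)] [([279.7, 201.7], 0.8)]
well_blue [([314.5, 214.0], 0.66)] [([313.7, 215.7], 0.95)]
2.1 [ 0.15454466 -0.60556189  0.2225447 ] [[ 2.47210501e-01 -9.68961799e-01 -8.38308182e-06]
 [-9.68961799e-01 -2.47210501e-01  2.57497786e-06]
 [-4.56744103e-06  7.48632448e-06 -1.00000000e+00]] 1.0013961360973938
```

View pics/top0.png

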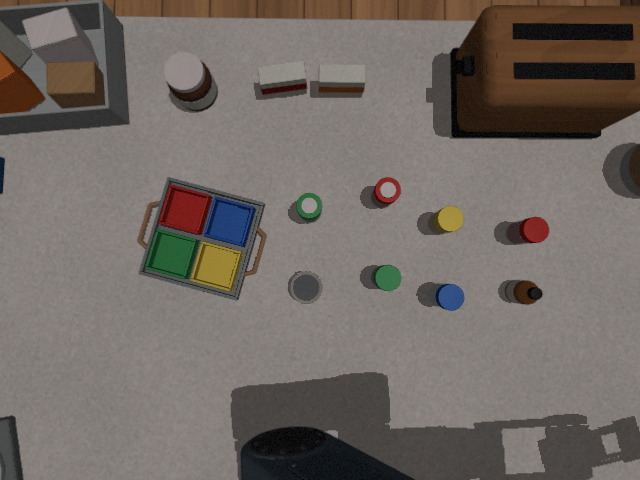

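View pics/side0.png

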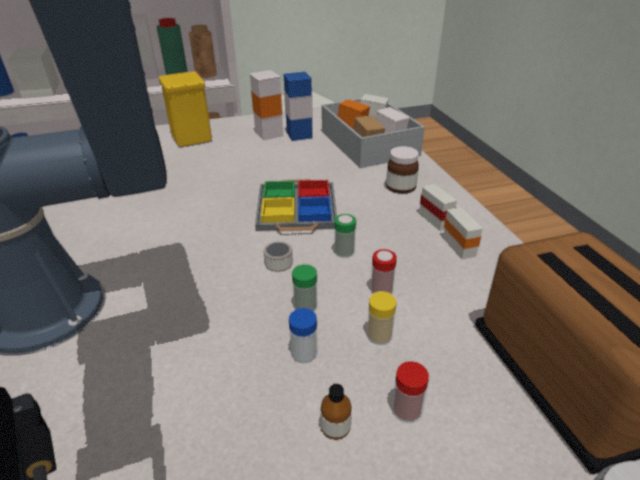

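```bash
cat > h.py <<'E'
import numpy as np,cv2
from scipy.optimize import least_squares
def proj(d,P):
    K=np.array([[d["fx"],0,d["cx"]],[0,d["fy"],d["cy"]],[0,0,1.]])
    return cv2.projectPoints(np.asarray(P,float).reshape(-1,1,3),np.asarray(d["rvec"],float),np.asarray(d["tvec"],float),K,np.asarray(d["dist_coeffs"],float))[0].reshape(-1,2)
def unproj(d,px,z):
    return least_squares(lambda p:(proj(d,[[p[0],p[1],z]])[0]-px),[0.6,0]).x
HUE=dict(red=(0,6),yellow=(20,32),green=(50,80),blue=(105,120))
def mask(d,c):
    h=cv2.cvtColor(d["image"],cv2.COLOR_BGR2HSV)
    lo,hi=HUE[c]
    m=cv2.inRange(h,(lo,130,60),(hi,255,255))
    if c=="red": m|=cv2.inRange(h,(174,130,60),(180,255,255))
    return m
def blobs(d,c,amin=150):
    n,l,s,ce=cv2.connectedComponentsWithStats(mask(d,c))
    return [(ce[i],s[i,4],(l==i).astype(np.uint8)) for i in range(1,n) if s[i,4]>=amin]
def cyl(x,y,z0,z1,r=.023):
    a=np.linspace(0,2*np.pi,40,endpoint=False)
    return np.vstack([np.c_[x+r*np.cos(a),y+r*np.sin(a),0*a+z] for z in (z0,z1)])
def hullc(q):
    h=cv2.convexHull(q.astype(np.float32)); m=cv2.moments(h)
    return np.array([m["m10"]/m["m00"],m["m01"]/m["m00"]]),m["m00"]
def bl(m):  # hull centroid/area of blob
    p=np.argwhere(m)[:,::-1].astype(float); return hullc(p)
def fitlid(d,c0,g,zo=0.):
    return least_squares(lambda p:hullc(proj(d,cyl(p[0],p[1],.064+zo,.085+zo)))[0]-c0,g).x
E
python3 - <<'E'
from rig import bot,capture
from h import *
for cam in ("top","side"):
    d=capture(cam)
    print(cam,d["cx"],d["cy"])
    for c in HUE:
        for ce,a,m in blobs(d,c):
            c0,A=bl(m); 
            g=unproj(d,c0,.08); x=fitlid(d,c0,g)
            print(c,ce.round(1),c0.round(1),a,"pred area",round(hullc(proj(d,cyl(*x,.064,.085)))[1]),"lid xy",x.round(4),"rim xy",unproj(d,c0,.036).round(4))
E
```

```text
top 323.3675199283781 232.49000197238394
red [386.8 190.1] [387. 190.] 309 pred area 584 lid xy [ 0.6243 -0.1421] rim xy [ 0.6313 -0.1482]
red [184.9 209.5] [184.9 209.3] 1797 pred area 627 lid xy [0.5869 0.215 ] rim xy [0.592  0.2263]
red [535.5 229.2] [535.4 229.1] 527 pred area 669 lid xy [ 0.5564 -0.4054] rim xy [ 0.56   -0.4241]
yellow [448.7 218.9] [448.6 218.8] 579 pred area 613 lid xy [ 0.5736 -0.2514] rim xy [ 0.578  -0.2628]
yellow [216.4 266. ] [216.4 266. ] 1803 pred area 613 lid xy [0.4876 0.1572] rim xy [0.4878 0.1659]
green [308.5 205.9] [308.5 205.5] 251 pred area 565 lid xy [ 0.5953 -0.0027] rim xy [ 0.601  -0.0019]
green [171.5 254. ] [170.2 253.6] 1508 pred area 644 lid xy [0.5087 0.2382] rim xy [0.5099 0.2507]
blue [229.3 221.6] [229.4 221.3] 1665 pred area 598 lid xy [0.5663 0.1364] rim xy [0.5705 0.1441]
blue [450.5 296.8] [450.5 296.8] 530 pred area 634 lid xy [ 0.4364 -0.2525] rim xy [ 0.4342 -0.2639]
side 320.37434390923903 238.0751274385746
red [312.9 187.6] [312.9 187.5] 464 pred area 313 lid xy [0.5709 0.1517] rim xy [0.5917 0.226 ]
red [432.9 208.6] [433.
[... 664 characters left out ...]
087 0.2448]
green [344.3 225.9] [344.4 224.1] 182 pred area 403 lid xy [ 0.5933 -0.0049] rim xy [0.6128 0.0484]
green [304.1 276. ] [304. 276.] 435 pred area 562 lid xy [ 0.4694 -0.1399] rim xy [ 0.4804 -0.0959]
blue [ 4.1 81.3] [ 4.3 81.6] 265 pred area 134 lid xy [-0.2679  1.2266] rim xy [-0.3076  1.3645]
blue [297.4  84.1] [297.4  84.1] 553 pred area 119 lid xy [0.7276 0.8868] rim xy [0.7563 1.0013]
blue [299.2 128.6] [298.7 128. ] 424 pred area 186 lid xy [0.6312 0.5071] rim xy [0.6533 0.5955]
blue [314.4 209. ] [314.3 208.8] 736 pred area 360 lid xy [0.5506 0.0714] rim xy [0.5672 0.1299]
blue [302.4 321.6] [302.4 321.6] 623 pred area 734 lid xy [ 0.4369 -0.2482] rim xy [ 0.4456 -0.2116]
```

```bash
cat > wells.py <<'E'
from h import *
M=dict(red=(.592,.2263),yellow=(.4878,.1659),green=(.5099,.2507),blue=(.5705,.1441))
L=dict(red=(0,0),blue=(1,0),green=(0,1),yellow=(1,1)) # local along a=red->blue, b=red->green
def W(p):
    a=np.array([np.cos(p[2]),np.sin(p[2])]);b=np.array([a[1],-a[0]])
    b=b if np.dot(b,[.5099-.592,.2507-.2263])>0 else -b
    return {c:np.array(p[:2])+.086*((u-.5)*a+(v-.5)*b) for c,(u,v) in L.items()},a,b
p=least_squares(lambda p:np.concatenate([W(p)[0][c]-M[c] for c in M]),[.54,.197,np.deg2rad(-104)]).x
WELL,wa,wb=W(p)
JAR=dict(red=(.556,-.404),yellow=(.5737,-.251),green=(.469,-.140),blue=(.4365,-.251))
E
cat > go.py <<'E'
import sys
from rig import bot
from wells import *
s=bot.read_state();R=np.array(s["tcp_rot"])
def delta(t): return (R.T@(np.array(t)-s["position"])*1000).round(1)
if __name__=="__main__":
    k,c,z=sys.argv[1],sys.argv[2],float(sys.argv[3])
    xy=(JAR if k=="j" else WELL)[c]
    print("t",s["time_s"],"pos",np.round(s["position"],4),"delta mm",delta([*xy,z]),"open",round(s["opening"],3),"F",np.round(s["force"],1))
E
python3 - <<'E'
from wells import *
from rig import capture
print(np.rad2deg(p[2]),{c:WELL[c].round(4) for c in WELL},[(WELL[c]-M[c]).round(4) for c in M])
for cam in("top","side"):
    d=capture(cam);im=d["image"].copy();im=cv2.resize(im,None,fx=3,fy=3)
    for c in WELL:
        for h,z,col in((.038,.036,(255,255,255)),(.033,.011,(0,0,0))):
            q=[[*(WELL[c]+h*(i*wa+j*wb)),z] for i,j in((1,1),(1,-1),(-1,-1),(-1,1))]
            cv2.polylines(im,[(proj(d,q)*3).astype(int)],True,col,1)
    im=im[480:930,390:830] if cam=="top" else im[490:730,730:1060]
    cv2.imwrite(f"pics/w_{cam}.png",im)
E
python3 go.py j red .16
```

```text
-105.14401179334102 {'red': array([0.5928, 0.227 ]), 'blue': array([0.5703, 0.144 ]), 'green': array([0.5098, 0.2495]), 'yellow': array([0.4873, 0.1665])} [array([0.0008, 0.0007]), array([-0.0005,  0.0006]), array([-0.0001, -0.0012]), array([-0.0002, -0.0001])]
t 2.3 pos [ 0.1545 -0.6056  0.2225] delta mm [ -96.1 -438.8   62.5] open 0.995 F [-0.1  0.5 -0.4]
```

View pics/w_top.png

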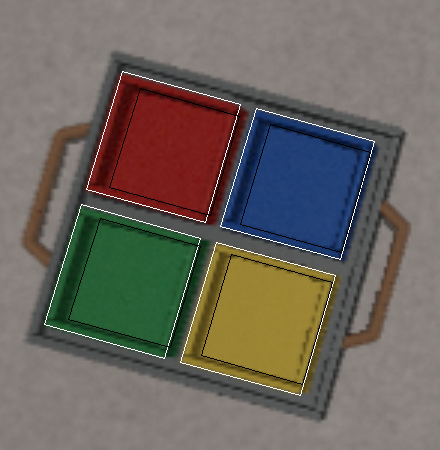

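View pics/w_side.png

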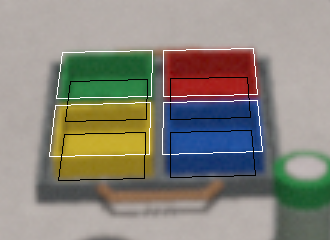

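```bash
sed -i 's/^WELL,wa,wb=W(p)/p[1]-=.002; WELL,wa,wb=W(p)/' wells.py
```

Emit:
send_rows:
  motion:
    - [[-8, -37, 4], 0]
    - [[-8, -37, 4], 0]
    - [[-8, -37, 4], 0]
    - [[-8, -37, 4], 0]
    - [[-8, -37, 4], 0]
  gripper: 0.25

```text
time_s: 2.72
position: [0.3216, -0.527, 0.2026]
tcp_rot: [[0.232, -0.973, -0.002], [-0.973, -0.232, -0.009], [0.008, 0.004, -1.0]]
force: [-1.1, -0.5, 1.0]
opening: 0.767
```

Emit:
send_rows:
  motion:
    - [[-8, -37, 4], 0]
    - [[-8, -37, 4], 0]
    - [[-8, -37, 4], 0]
    - [[-8, -37, 4], 0]
    - [[-8, -37, 4], 0]

```text
time_s: 3.13
position: [0.5, -0.4409, 0.1811]
tcp_rot: [[0.231, -0.973, -0.001], [-0.973, -0.231, -0.01], [0.01, 0.004, -1.0]]
force: [0.4, -1.3, 0.2]
opening: 0.748
```

```bash
python3 go.py j red .13
```

```text
t 3.1333 pos [ 0.5    -0.4409  0.1811] delta mm [-23.4 -63.2  50.7] open 0.748 F [ 0.4 -1.3  0.2]
```

Emit:
send_rows:
  motion:
    - [[-9, -25, 18], 0]
    - [[-7, -18, 15], 0]
    - [[-4, -12, 10], 0]
    - [[-2, -5, 5], 0]
    - [[0, 0, 0], 0]

```text
time_s: 3.55
position: [0.5642, -0.399, 0.1304]
tcp_rot: [[0.241, -0.971, 0.003], [-0.971, -0.241, -0.012], [0.012, 0.0, -1.0]]
force: [-0.5, 0.1, -0.4]
opening: 0.752
```

```bash
python3 go.py j red .045
python3 - <<'E'
from rig import capture
import cv2
d=capture("wrist");cv2.imwrite("pics/wr1.png",d["image"])
d=capture("top");cv2.imwrite("pics/t1.png",d["image"])
E
```

```text
t 3.55 pos [ 0.5642 -0.399   0.1304] delta mm [ 1.9  9.2 85.5] open 0.752 F [-0.5  0.1 -0.4]
```

View pics/wr1.png

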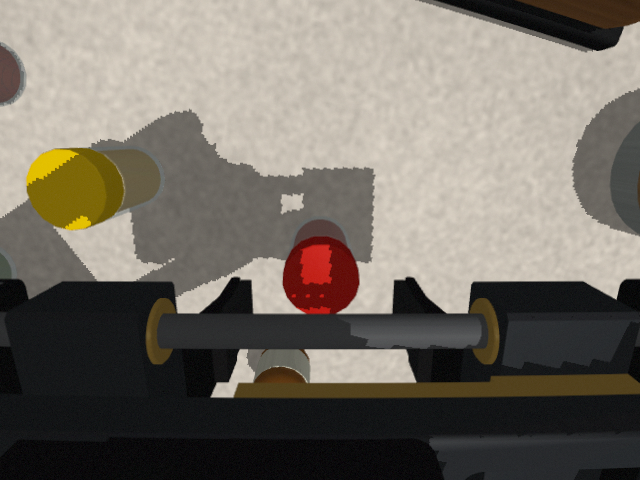

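```bash
cat > wr.py <<'E'
import sys
from rig import capture
from go import *
d=capture("wrist")
for ce,a,m in blobs(d,sys.argv[1],300):
    c0,A=bl(m);g=unproj(d,c0,.08);x=fitlid(d,c0,g)
    print(ce.round(),A,hullc(proj(d,cyl(*x,.064,.085)))[1],"lid",x.round(4),"delta",delta([*x,.045]))
E
python3 wr.py red
```

```text
[318. 273.] 4696.0 4975.2890946997795 lid [ 0.5553 -0.4003] delta [-3.4  7.8 86.7]
```

Emit:
send_rows:
  motion:
    - [[-1, 4, 16], 0]
    - [[0, 3, 16], 0]
    - [[0, 1, 16], 0]
    - [[0, 0, 14], 0]
    - [[0, 0, 8], 0]

```text
time_s: 4.12
position: [0.5539, -0.4147, 0.071]
tcp_rot: [[0.228, -0.974, 0.016], [-0.973, -0.228, -0.028], [0.031, -0.009, -0.999]]
force: [0.4, 1.3, 1.0]
opening: 0.747
```

```bash
sed -i 's/red=(.556,-.404)/red=(.5555,-.402)/' wells.py; python3 go.py j red .045
```

```text
t 4.1167 pos [ 0.5539 -0.4147  0.071 ] delta mm [-12.8  -4.2  25.7] open 0.747 F [0.4 1.3 1. ]
```

Emit:
send_rows:
  motion:
    - [[0, 0, 0], 0]
    - [[0, 0, 0], 0]
    - [[0, 0, 0], 0]
    - [[0, 0, 0], 0]
    - [[0, 0, 0], 0]

```text
time_s: 4.53
position: [0.5515, -0.4185, 0.0732]
tcp_rot: [[0.222, -0.975, 0.017], [-0.974, -0.223, -0.029], [0.032, -0.01, -0.999]]
force: [-0.3, 0.2, -0.1]
opening: 0.747
```

```bash
python3 go.py j red .045; python3 -c "
from rig import bot
s=bot.read_state();print(s['joint_positions'],s['qvel'],s['tcp_rot'])"
```

```text
t 4.5333 pos [ 0.5515 -0.4185  0.0732] delta mm [-16.1  -7.3  27.8] open 0.747 F [-0.3  0.2 -0.1]
[-46.20367773  44.65482327  79.42436065  -0.59718605  54.05018039
  31.2720239 ] [-0.17251078 -0.65794541 -0.29079666 -0.14690403  0.05044938 -0.04253012] [[ 0.22242134 -0.97481069  0.01651892]
 [-0.97441349 -0.22282924 -0.02941917]
 [ 0.03235902 -0.00955281 -0.99943066]]
```

Emit:
send_rows:
  motion:
    - [[0, 0, 0], 0]
    - [[0, 0, 0], 0]
    - [[0, 0, 0], 0]
    - [[0, 0, 0], 0]
    - [[0, 0, 0], 0]

```text
time_s: 4.95
position: [0.5526, -0.419, 0.0752]
tcp_rot: [[0.223, -0.975, 0.019], [-0.974, -0.224, -0.032], [0.035, -0.011, -0.999]]
force: [-0.4, 0.8, -0.4]
opening: 0.751
```

Emit:
send_rows:
  motion:
    - [[0, 0, -5], 0]
    - [[0, 0, -5], 0]
    - [[0, 0, -5], 0]
    - [[0, 0, -5], 0]
    - [[0, 0, -5], 0]

```text
time_s: 5.37
position: [0.5519, -0.4176, 0.1014]
tcp_rot: [[0.224, -0.974, 0.017], [-0.974, -0.224, -0.031], [0.034, -0.01, -0.999]]
force: [-1.2, 0.6, -0.8]
opening: 0.752
```

```bash
python3 -c "
from rig import bot
s=bot.read_state();print(s['joint_positions'],s['qvel'],s['tcp_rot'],s['tau'])"; python3 wr.py red
```

```text
[-46.11760051  42.53248425  78.74082739  -0.61392585  56.75378073
  31.25053827] [-6.03512211e-04 -5.15812922e+00 -2.03954768e+00  4.59372058e-02
  6.58942636e+00 -9.51371864e-02] [[ 0.22396629 -0.97444115  0.01742255]
 [-0.97399805 -0.22441949 -0.03104328]
 [ 0.03415981 -0.01001688 -0.99936618]] [ 1.91090541e-02 -5.03181195e+01 -1.53445029e+01  4.65359737e-02
 -2.00115242e-01  3.13344768e-03]
[290. 268.] 6466.5 6790.956068389001 lid [ 0.5548 -0.4002] delta [-18.2  -6.2  55.8]
```

Emit:
send_rows:
  motion:
    - [[-5, -2, 0], 0]
    - [[-5, -2, 0], 0]
    - [[-5, -2, 0], 0]
    - [[-2, 0, 0], 0]
    - [[0, 0, 0], 0]

```text
time_s: 5.83
position: [0.5552, -0.3988, 0.1036]
tcp_rot: [[0.224, -0.974, 0.021], [-0.974, -0.224, -0.034], [0.038, -0.013, -0.999]]
force: [0.5, 0.2, -0.2]
opening: 0.756
```

Emit:
send_rows:
  motion:
    - [[0, 0, 0], 0]
    - [[0, 0, 0], 0]
    - [[0, 0, 0], 0]
    - [[0, 0, 0], 0]
    - [[0, 0, 0], 0]

```text
time_s: 6.25
position: [0.555, -0.3981, 0.1026]
tcp_rot: [[0.224, -0.974, 0.02], [-0.974, -0.225, -0.033], [0.037, -0.012, -0.999]]
force: [0.2, -0.2, -0.4]
opening: 0.749
```

```bash
python3 wr.py red
```

```text
[325. 277.] 5726.0 6584.567683195462 lid [ 0.5567 -0.3999] delta [ 0.  -0.6 57.7]
```

Emit:
send_rows:
  motion:
    - [[0, 0, 8], 0]
    - [[0, 0, 8], 0]
    - [[0, 0, 8], 0]
    - [[0, 0, 6], 0]
    - [[0, 0, 0], 0]

```text
time_s: 6.72
position: [0.5553, -0.3997, 0.0693]
tcp_rot: [[0.224, -0.974, 0.019], [-0.974, -0.224, -0.033], [0.037, -0.011, -0.999]]
force: [-0.5, -0.0, -0.9]
opening: 0.755
```

```bash
python3 go.py j red .045
```

```text
t 6.7167 pos [ 0.5553 -0.3997  0.0693] delta mm [ 1.4  0.6 24.3] open 0.755 F [-0.5 -0.  -0.9]
```

Emit:
send_rows:
  motion:
    - [[0, 0, 7], 0]
    - [[0, 0, 7], 0]
    - [[0, 0, 5], 0]
    - [[0, 0, 3], 0]
    - [[0, 0, 0], 0]

```text
time_s: 7.13
position: [0.5552, -0.4, 0.0433]
tcp_rot: [[0.224, -0.974, 0.018], [-0.974, -0.224, -0.032], [0.035, -0.01, -0.999]]
force: [-0.4, 1.3, 0.1]
opening: 0.754
```

Emit:
send_rows:
  motion:
    - [[0, 0, 0], 0]
    - [[0, 0, 0], 0]
    - [[0, 0, 0], 0]
    - [[0, 0, 0], 0]
    - [[0, 0, 0], 0]
  gripper: 0.8

```text
time_s: 7.55
position: [0.5556, -0.4004, 0.0439]
tcp_rot: [[0.224, -0.974, 0.019], [-0.974, -0.224, -0.033], [0.036, -0.011, -0.999]]
force: [-0.1, -0.8, -1.9]
opening: 0.524
```

Emit:
send_rows:
  motion:
    - [[0, 0, 0], 0]
    - [[0, 0, 0], 0]
    - [[0, 0, 0], 0]
    - [[0, 0, 0], 0]
    - [[0, 0, 0], 0]

```text
time_s: 7.97
position: [0.5555, -0.4002, 0.0438]
tcp_rot: [[0.224, -0.974, 0.018], [-0.974, -0.224, -0.032], [0.036, -0.011, -0.999]]
force: [-0.5, -0.0, -1.0]
opening: 0.529
```

Emit:
send_rows:
  motion:
    - [[0, 0, -10], 0]
    - [[0, 0, -25], 0]
    - [[0, 0, -30], 0]
    - [[0, 0, -30], 0]
    - [[0, 0, -20], 0]

```text
time_s: 8.38
position: [0.549, -0.3924, 0.1564]
tcp_rot: [[0.224, -0.975, 0.005], [-0.974, -0.224, -0.019], [0.02, -0.001, -1.0]]
force: [0.7, -1.3, -1.9]
opening: 0.522
```

Emit:
send_rows:
  motion:
    - [[0, 0, -8], 0]
    - [[0, 0, -2], 0]
    - [[0, 0, 0], 0]
    - [[0, 0, 0], 0]
    - [[0, 0, 0], 0]

```text
time_s: 8.8
position: [0.5502, -0.3931, 0.1723]
tcp_rot: [[0.224, -0.975, 0.011], [-0.974, -0.224, -0.025], [0.027, -0.005, -1.0]]
force: [0.2, -0.5, -2.4]
opening: 0.523
```

```bash
python3 go.py w red .18
```

```text
t 8.8 pos [ 0.5502 -0.3931  0.1723] delta mm [-592.4 -180.2  -22.6] open 0.523 F [ 0.2 -0.5 -2.4]
```

Emit:
send_rows:
  motion:
    - [[-15, -5, 0], 0]
    - [[-30, -9, -1], 0]
    - [[-30, -9, -1], 0]
    - [[-30, -9, -1], 0]
    - [[-30, -9, -1], 0]

```text
time_s: 9.22
position: [0.5567, -0.2512, 0.1648]
tcp_rot: [[0.213, -0.977, 0.003], [-0.977, -0.213, -0.02], [0.02, 0.002, -1.0]]
force: [1.4, 0.1, -1.9]
opening: 0.524
```

```bash
python3 go.py w red .18
```

```text
t 9.2167 pos [ 0.5567 -0.2512  0.1648] delta mm [-457.2 -136.7  -24.9] open 0.524 F [ 1.4  0.1 -1.9]
```

Emit:
send_rows:
  motion:
    - [[-30, -9, -3], 0]
    - [[-30, -9, -3], 0]
    - [[-30, -9, -3], 0]
    - [[-30, -9, -3], 0]
    - [[-30, -9, -3], 0]

```text
time_s: 9.63
position: [0.5621, -0.0807, 0.1697]
tcp_rot: [[0.212, -0.977, -0.013], [-0.977, -0.212, -0.01], [0.007, 0.015, -1.0]]
force: [0.4, -0.2, -2.3]
opening: 0.523
```

```bash
python3 go.py w red .18
```

```text
t 9.6333 pos [ 0.5621 -0.0807  0.1697] delta mm [-292.2  -94.7  -13.8] open 0.523 F [ 0.4 -0.2 -2.3]
```

Emit:
send_rows:
  motion:
    - [[-30, -10, -3], 0]
    - [[-30, -10, -3], 0]
    - [[-30, -10, -2], 0]
    - [[-30, -10, -2], 0]
    - [[-30, -10, -2], 0]

```text
time_s: 10.05
position: [0.5717, 0.0895, 0.1743]
tcp_rot: [[0.213, -0.977, -0.029], [-0.977, -0.213, -0.006], [-0.0, 0.03, -1.0]]
force: [0.2, -0.5, -2.4]
opening: 0.519
```

```bash
python3 go.py w red .18
```

```text
t 10.05 pos [0.5717 0.0895 0.1743] delta mm [-127.9  -49.3   -7.2] open 0.519 F [ 0.2 -0.5 -2.4]
```

Emit:
send_rows:
  motion:
    - [[-30, -12, -2], 0]
    - [[-25, -10, -2], 0]
    - [[-18, -7, 0], 0]
    - [[-12, -5, 0], 0]
    - [[-6, -2, 0], 0]

```text
time_s: 10.47
position: [0.5795, 0.2011, 0.1708]
tcp_rot: [[0.221, -0.974, -0.043], [-0.975, -0.221, -0.004], [-0.006, 0.043, -0.999]]
force: [0.1, 0.1, -2.6]
opening: 0.52
```

Emit:
send_rows:
  motion:
    - [[0, 0, 0], 0]
    - [[0, 0, 0], 0]
    - [[0, 0, 0], 0]
    - [[0, 0, 0], 0]
    - [[0, 0, 0], 0]

```text
time_s: 10.88
position: [0.5754, 0.2008, 0.1673]
tcp_rot: [[0.222, -0.974, -0.052], [-0.975, -0.222, -0.006], [-0.006, 0.052, -0.999]]
force: [1.0, -0.5, -2.2]
opening: 0.523
```

```bash
python3 go.py w red .08
```

```text
t 10.8833 pos [0.5754 0.2008 0.1673] delta mm [-19.3 -26.8  86.1] open 0.523 F [ 1.  -0.5 -2.2]
```

Emit:
send_rows:
  motion:
    - [[-5, -7, 0], 0]
    - [[-5, -7, 0], 0]
    - [[-5, -7, 0], 0]
    - [[-4, -5, 0], 0]
    - [[0, 0, 0], 0]

```text
time_s: 11.3
position: [0.6003, 0.2247, 0.1665]
tcp_rot: [[0.217, -0.975, -0.05], [-0.976, -0.217, -0.005], [-0.006, 0.05, -0.999]]
force: [0.1, 1.0, -3.0]
opening: 0.52
```

```bash
python3 go.py w red .08;python3 - <<'E'
from rig import capture
import cv2
for c in("wrist","side","top"):
    d=capture(c);cv2.imwrite(f"pics/{c}2.png",d["image"])
E
```

```text
t 11.3 pos [0.6003 0.2247 0.1665] delta mm [-1.5  2.9 86.8] open 0.52 F [ 0.1  1.  -3. ]
```

View pics/side2.png

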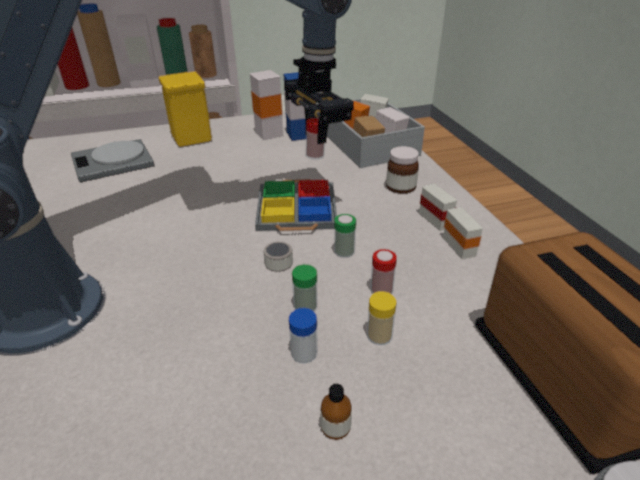

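View pics/wrist2.png

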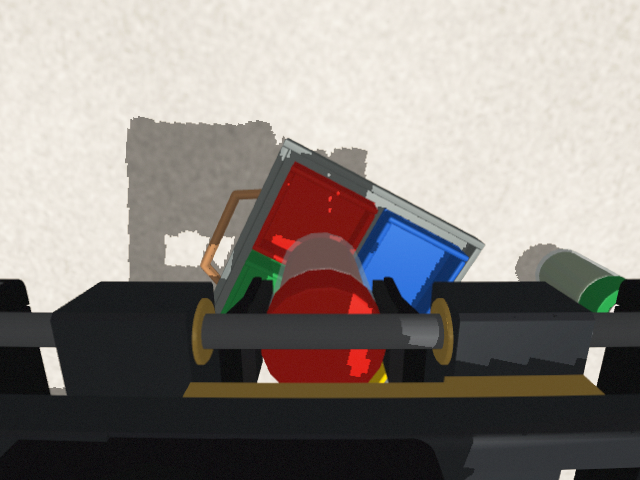

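Emit:
send_rows:
  motion:
    - [[0, 1, 10], 0]
    - [[0, 1, 12], 0]
    - [[0, 1, 12], 0]
    - [[0, 0, 12], 0]
    - [[0, 0, 6], 0]

```text
time_s: 11.87
position: [0.5921, 0.222, 0.1126]
tcp_rot: [[0.217, -0.975, -0.05], [-0.976, -0.217, -0.007], [-0.004, 0.05, -0.999]]
force: [-1.1, -0.6, -3.3]
opening: 0.528
```

```bash
python3 go.py w red .055
```

```text
t 11.8667 pos [0.5921 0.222  0.1126] delta mm [-2.5 -4.3 57.5] open 0.528 F [-1.1 -0.6 -3.3]
```

Emit:
send_rows:
  motion:
    - [[-1, -2, 10], 0]
    - [[-1, -2, 10], 0]
    - [[0, -2, 10], 0]
    - [[0, 0, 8], 0]
    - [[0, 0, 4], 0]

```text
time_s: 12.28
position: [0.5945, 0.2248, 0.0651]
tcp_rot: [[0.217, -0.975, -0.052], [-0.976, -0.217, -0.007], [-0.004, 0.052, -0.999]]
force: [-0.2, -0.3, -2.5]
opening: 0.522
```

```bash
python3 go.py w red .055
```

```text
t 12.2833 pos [0.5945 0.2248 0.0651] delta mm [-0.5  1.1 10.2] open 0.522 F [-0.2 -0.3 -2.5]
```

Emit:
send_rows:
  motion:
    - [[0, 0, 2], 0]
    - [[0, 0, 2], 0]
    - [[0, 0, 2], 0]
    - [[0, 0, 2], 0]
    - [[0, 0, 0], 0]

```text
time_s: 12.7
position: [0.5944, 0.2248, 0.0558]
tcp_rot: [[0.217, -0.975, -0.052], [-0.976, -0.217, -0.007], [-0.004, 0.053, -0.999]]
force: [-0.1, 0.3, -2.3]
opening: 0.528
```

```bash
python3 go.py w red .055
```

```text
t 12.7 pos [0.5944 0.2248 0.0558] delta mm [-0.5  1.4  0.9] open 0.528 F [-0.1  0.3 -2.3]
```

Emit:
send_rows:
  motion:
    - [[0, 0, 1], 0]
    - [[0, 0, 1], 0]
    - [[0, 0, 0], 0]
    - [[0, 0, 0], 0]
    - [[0, 0, 0], 0]

```text
time_s: 13.12
position: [0.5954, 0.2251, 0.056]
tcp_rot: [[0.217, -0.975, -0.049], [-0.976, -0.217, -0.006], [-0.004, 0.049, -0.999]]
force: [0.3, 0.4, -2.3]
opening: 0.523
```

Emit:
send_rows:
  motion:
    - [[0, 0, 2], 0]
    - [[0, 0, 2], 0]
    - [[0, 0, 0], 0]
    - [[0, 0, 0], 0]
    - [[0, 0, 0], 0]

```text
time_s: 13.53
position: [0.5961, 0.2255, 0.056]
tcp_rot: [[0.217, -0.975, -0.046], [-0.976, -0.217, -0.006], [-0.004, 0.046, -0.999]]
force: [-0.7, -0.3, -2.8]
opening: 0.524
```

Emit:
send_rows:
  motion:
    - [[0, 0, 0], 0]
    - [[0, 0, 0], 0]
    - [[0, 0, 0], 0]
    - [[0, 0, 0], 0]
    - [[0, 0, 0], 0]
  gripper: 0.28

```text
time_s: 13.95
position: [0.5967, 0.2255, 0.0553]
tcp_rot: [[0.217, -0.975, -0.046], [-0.976, -0.217, -0.006], [-0.004, 0.046, -0.999]]
force: [0.2, 0.2, -0.2]
opening: 0.708
```

Run:
```python
from rig import capture
import cv2
d=capture("wrist");cv2.imwrite("pics/wr3.png",d["image"])
d=capture("side");cv2.imwrite("pics/side3.png",cv2.resize(d["image"][90:250,220:400],None,fx=4,fy=3.5))
```

```text
(no output)
```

View pics/side3.png

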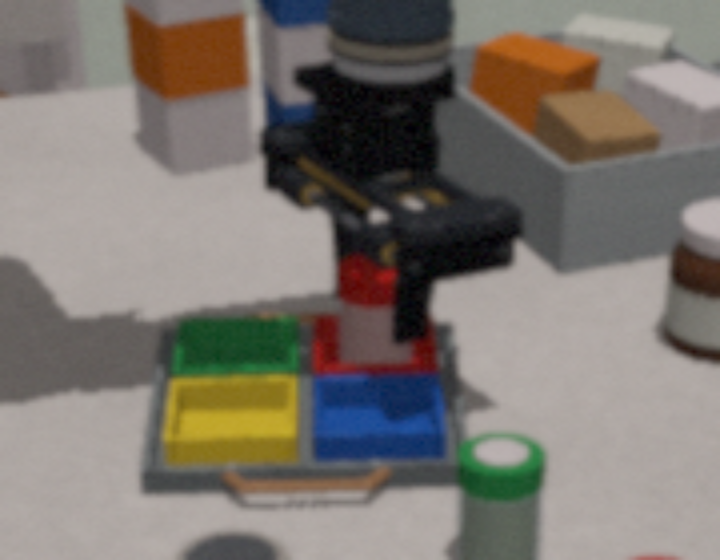

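View pics/wr3.png

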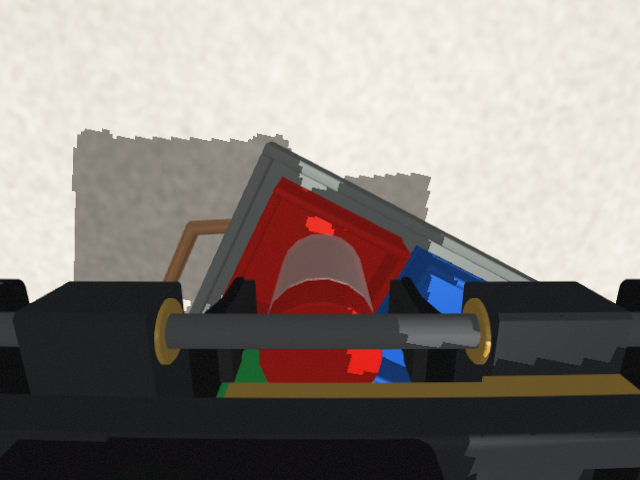

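Emit:
send_rows:
  motion:
    - [[0, -2, -10], 0]
    - [[0, -2, -20], 0]
    - [[0, 0, -25], 0]
    - [[0, 0, -25], 0]
    - [[0, 0, -15], 0]

```text
time_s: 14.47
position: [0.6025, 0.2263, 0.1508]
tcp_rot: [[0.217, -0.975, -0.057], [-0.976, -0.217, -0.008], [-0.005, 0.057, -0.998]]
force: [0.6, 0.4, -0.6]
opening: 0.722
```

```bash
python3 go.py j yellow .15
```

```text
t 14.4667 pos [0.6025 0.2263 0.1508] delta mm [459.7 131.5   6.1] open 0.722 F [ 0.6  0.4 -0.6]
```

Emit:
send_rows:
  motion:
    - [[15, 4, 0], 0]
    - [[30, 8, 0], 0]
    - [[30, 8, 0], 0]
    - [[30, 8, 0], 0]
    - [[30, 8, 0], 0]

```text
time_s: 14.88
position: [0.6002, 0.0862, 0.1585]
tcp_rot: [[0.229, -0.973, -0.041], [-0.973, -0.229, -0.006], [-0.004, 0.042, -0.999]]
force: [0.2, -0.3, 0.2]
opening: 0.723
```

Emit:
send_rows:
  motion:
    - [[30, 8, 0], 0]
    - [[30, 8, 0], 0]
    - [[30, 8, 0], 0]
    - [[30, 8, 0], 0]
    - [[30, 8, 0], 0]

```text
time_s: 15.3
position: [0.5902, -0.0813, 0.1579]
tcp_rot: [[0.228, -0.972, -0.047], [-0.974, -0.228, -0.007], [-0.004, 0.047, -0.999]]
force: [-0.3, 1.2, 0.7]
opening: 0.717
```

```bash
python3 go.py j yellow .15
```

```text
t 15.3 pos [ 0.5902 -0.0813  0.1579] delta mm [161.5  54.4   9.9] open 0.717 F [-0.3  1.2  0.7]
```

Emit:
send_rows:
  motion:
    - [[30, 11, 0], 0]
    - [[30, 11, 0], 0]
    - [[28, 10, 0], 0]
    - [[22, 8, 0], 0]
    - [[14, 6, 0], 0]

```text
time_s: 15.72
position: [0.567, -0.2275, 0.1575]
tcp_rot: [[0.223, -0.973, -0.051], [-0.975, -0.223, -0.009], [-0.003, 0.052, -0.999]]
force: [0.6, -1.0, 0.0]
opening: 0.721
```

Emit:
send_rows:
  motion:
    - [[8, 2, 0], 0]
    - [[2, 0, 0], 0]
    - [[0, 0, 0], 0]
    - [[0, 0, 0], 0]
    - [[0, 0, 0], 0]

```text
time_s: 16.13
position: [0.5633, -0.2427, 0.1558]
tcp_rot: [[0.216, -0.975, -0.055], [-0.976, -0.216, -0.007], [-0.005, 0.055, -0.998]]
force: [0.3, -0.5, -0.0]
opening: 0.719
```

```bash
python3 go.py j yellow .15; python3 wr.py yellow
```

```text
t 16.1333 pos [ 0.5633 -0.2427  0.1558] delta mm [10.4 -8.6  5.3] open 0.719 F [ 0.3 -0.5 -0. ]
[338. 231.] 4049.5 4264.078137207078 lid [ 0.5738 -0.2501] delta [ 10.  -14.7 110.1]
[163. 331.] 1466.5 3842.914160100743 lid [ 0.4719 -0.145 ] delta [-114.6   61.9  115. ]
[482. 331.] 1436.5 3872.9825250282884 lid [ 0.5217 -0.3678] delta [113.7  61.6 113.9]
[450. 388.] 7295.0 3437.614490569569 lid [ 0.4689 -0.3603] delta [ 94.9 111.4 116.7]
```

Emit:
send_rows:
  motion:
    - [[4, -5, 8], 0]
    - [[4, -5, 10], 0]
    - [[2, -4, 10], 0]
    - [[0, 0, 10], 0]
    - [[0, 0, 5], 0]

```text
time_s: 16.6
position: [0.5804, -0.2465, 0.1089]
tcp_rot: [[0.223, -0.974, -0.052], [-0.975, -0.222, -0.008], [-0.003, 0.053, -0.999]]
force: [-0.1, 0.5, 0.0]
opening: 0.726
```

```bash
python3 wr.py yellow|head -1
```

```text
[327. 279.] 5239.0 6189.556039637653 lid [ 0.576  -0.2495] delta [ 2.2  1.6 64.1]
```

Emit:
send_rows:
  motion:
    - [[1, 1, 9], 0]
    - [[1, 1, 9], 0]
    - [[0, 0, 9], 0]
    - [[0, 0, 8], 0]
    - [[0, 0, 3], 0]

```text
time_s: 17.07
position: [0.5751, -0.2488, 0.0656]
tcp_rot: [[0.222, -0.973, -0.055], [-0.975, -0.222, -0.006], [-0.006, 0.055, -0.998]]
force: [-0.5, -0.1, 0.4]
opening: 0.718
```

```bash
python3 go.py j yellow .045
```

```text
t 17.0667 pos [ 0.5751 -0.2488  0.0656] delta mm [ 1.9  0.7 20.6] open 0.718 F [-0.5 -0.1  0.4]
```

Emit:
send_rows:
  motion:
    - [[1, 0, 6], 0]
    - [[0, 0, 6], 0]
    - [[0, 0, 5], 0]
    - [[0, 0, 3], 0]
    - [[0, 0, 0], 0]

```text
time_s: 17.48
position: [0.5736, -0.2502, 0.0426]
tcp_rot: [[0.222, -0.973, -0.056], [-0.975, -0.222, -0.006], [-0.007, 0.056, -0.998]]
force: [-0.6, -0.1, -0.2]
opening: 0.72
```

Emit:
send_rows:
  motion:
    - [[0, 0, 0], 0]
    - [[0, 0, 0], 0]
    - [[0, 0, 0], 0]
    - [[0, 0, 0], 0]
    - [[0, 0, 0], 0]
  gripper: 0.8

```text
time_s: 17.9
position: [0.5743, -0.2504, 0.0433]
tcp_rot: [[0.222, -0.973, -0.055], [-0.975, -0.222, -0.007], [-0.006, 0.055, -0.998]]
force: [-0.6, -0.9, -2.4]
opening: 0.521
```

Emit:
send_rows:
  motion:
    - [[0, 0, 0], 0]
    - [[0, 0, 0], 0]
    - [[0, 0, 0], 0]
    - [[0, 0, -5], 0]
    - [[0, 0, -10], 0]

```text
time_s: 18.32
position: [0.5731, -0.249, 0.0566]
tcp_rot: [[0.222, -0.973, -0.06], [-0.975, -0.222, -0.004], [-0.01, 0.059, -0.998]]
force: [-0.2, 0.2, -2.4]
opening: 0.522
```

Emit:
send_rows:
  motion:
    - [[0, 0, -25], 0]
    - [[0, 0, -30], 0]
    - [[0, 0, -30], 0]
    - [[0, 0, -20], 0]
    - [[0, 0, -8], 0]

```text
time_s: 18.73
position: [0.5786, -0.2474, 0.1752]
tcp_rot: [[0.222, -0.973, -0.064], [-0.975, -0.222, -0.0], [-0.014, 0.063, -0.998]]
force: [0.4, -0.1, -1.8]
opening: 0.52
```

```bash
python3 go.py w yellow .18
```

```text
t 18.7333 pos [ 0.5786 -0.2474  0.1752] delta mm [-421.9   -2.3    1. ] open 0.52 F [ 0.4 -0.1 -1.8]
```

Emit:
send_rows:
  motion:
    - [[-15, 0, 0], 0]
    - [[-30, 0, 0], 0]
    - [[-30, 0, 0], 0]
    - [[-30, 0, 0], 0]
    - [[-30, 0, 0], 0]

```text
time_s: 19.15
position: [0.5486, -0.1155, 0.1778]
tcp_rot: [[0.212, -0.976, -0.057], [-0.977, -0.212, -0.005], [-0.007, 0.057, -0.998]]
force: [0.9, 0.4, -2.2]
opening: 0.52
```

Emit:
send_rows:
  motion:
    - [[-30, 0, -2], 0]
    - [[-30, 0, -2], 0]
    - [[-30, 0, -2], 0]
    - [[-30, 0, -2], 0]
    - [[-30, 0, -2], 0]

```text
time_s: 19.57
position: [0.5047, 0.0441, 0.1837]
tcp_rot: [[0.211, -0.975, -0.074], [-0.977, -0.211, 0.002], [-0.017, 0.072, -0.997]]
force: [1.4, 0.5, -1.2]
opening: 0.522
```

```bash
python3 go.py w yellow .18
```

```text
t 19.5667 pos [0.5047 0.0441 0.1837] delta mm [-121.2   -8.8    5.2] open 0.522 F [ 1.4  0.5 -1.2]
```

Emit:
send_rows:
  motion:
    - [[-28, -2, 0], 0]
    - [[-25, -2, 0], 0]
    - [[-20, -2, 0], 0]
    - [[-14, -2, 0], 0]
    - [[-8, 0, 0], 0]

```text
time_s: 19.98
position: [0.4778, 0.1516, 0.1804]
tcp_rot: [[0.216, -0.972, -0.092], [-0.976, -0.218, 0.005], [-0.024, 0.089, -0.996]]
force: [0.6, -0.4, -1.7]
opening: 0.52
```

Emit:
send_rows:
  motion:
    - [[-4, 0, 0], 0]
    - [[0, 0, 0], 0]
    - [[0, 0, 0], 0]
    - [[0, 0, 0], 0]
    - [[0, 0, 0], 0]

```text
time_s: 20.4
position: [0.4723, 0.1564, 0.1783]
tcp_rot: [[0.219, -0.971, -0.099], [-0.975, -0.22, 0.003], [-0.025, 0.096, -0.995]]
force: [-1.2, -0.1, -2.1]
opening: 0.521
```

```bash
python3 go.py w yellow .054
```

```text
t 20.4 pos [0.4723 0.1564 0.1783] delta mm [ -1.5 -28.3 122.2] open 0.521 F [-1.2 -0.1 -2.1]
```

Emit:
send_rows:
  motion:
    - [[0, -7, 0], 0]
    - [[0, -7, 0], 0]
    - [[0, -7, 0], 0]
    - [[0, -7, 0], 0]
    - [[0, 0, 0], 0]

```text
time_s: 20.82
position: [0.5046, 0.1603, 0.1755]
tcp_rot: [[0.214, -0.972, -0.096], [-0.977, -0.215, 0.003], [-0.024, 0.093, -0.995]]
force: [0.4, 0.6, -2.5]
opening: 0.52
```

```bash
python3 go.py w yellow .054
```

```text
t 20.8167 pos [0.5046 0.1603 0.1755] delta mm [ -4.9   4.6 122.6] open 0.52 F [ 0.4  0.6 -2.5]
```

Emit:
send_rows:
  motion:
    - [[-2, 1, 10], 0]
    - [[-2, 1, 16], 0]
    - [[-1, 1, 16], 0]
    - [[0, 0, 14], 0]
    - [[0, 0, 7], 0]

```text
time_s: 21.23
position: [0.5004, 0.1651, 0.113]
tcp_rot: [[0.213, -0.973, -0.087], [-0.977, -0.214, 0.004], [-0.023, 0.084, -0.996]]
force: [-0.3, 0.5, -1.6]
opening: 0.521
```

```bash
python3 go.py w yellow .054
```

```text
t 21.2333 pos [0.5004 0.1651 0.113 ] delta mm [-0.9  7.9 59.9] open 0.521 F [-0.3  0.5 -1.6]
```

Emit:
send_rows:
  motion:
    - [[0, 2, 9], 0]
    - [[0, 2, 10], 0]
    - [[0, 1, 10], 0]
    - [[0, 1, 9], 0]
    - [[0, 0, 5], 0]

```text
time_s: 21.65
position: [0.4917, 0.1639, 0.0679]
tcp_rot: [[0.213, -0.973, -0.086], [-0.977, -0.214, 0.004], [-0.022, 0.083, -0.996]]
force: [0.5, -0.5, -2.2]
opening: 0.52
```

```bash
python3 go.py w yellow .054
```

```text
t 21.65 pos [0.4917 0.1639 0.0679] delta mm [-1.1  3.  14.2] open 0.52 F [ 0.5 -0.5 -2.2]
```

Emit:
send_rows:
  motion:
    - [[0, 1, 3], 0]
    - [[0, 0, 3], 0]
    - [[0, 0, 3], 0]
    - [[0, 0, 2], 0]
    - [[0, 0, 0], 0]

```text
time_s: 22.07
position: [0.4904, 0.1638, 0.0558]
tcp_rot: [[0.213, -0.973, -0.085], [-0.977, -0.214, 0.004], [-0.022, 0.082, -0.996]]
force: [0.2, 0.3, -2.5]
opening: 0.523
```

```bash
python3 go.py w yellow .054
```

```text
t 22.0667 pos [0.4904 0.1638 0.0558] delta mm [-1.3  2.7  2.1] open 0.523 F [ 0.2  0.3 -2.5]
```

Emit:
send_rows:
  motion:
    - [[0, 0, 2], 0]
    - [[0, 0, 2], 0]
    - [[0, 0, 0], 0]
    - [[0, 0, 0], 0]
    - [[0, 0, 0], 0]

```text
time_s: 22.48
position: [0.4921, 0.1641, 0.0564]
tcp_rot: [[0.214, -0.974, -0.08], [-0.977, -0.215, 0.005], [-0.022, 0.077, -0.997]]
force: [-0.6, -0.1, -2.2]
opening: 0.525
```

Emit:
send_rows:
  motion:
    - [[0, 0, 0], 0]
    - [[0, 0, 0], 0]
    - [[0, 0, 0], 0]
    - [[0, 0, 0], 0]
    - [[0, 0, 0], 0]
  gripper: 0.28

```text
time_s: 22.9
position: [0.4928, 0.1642, 0.0565]
tcp_rot: [[0.214, -0.974, -0.078], [-0.977, -0.215, 0.005], [-0.021, 0.075, -0.997]]
force: [0.2, 0.1, 0.9]
opening: 0.709
```

```bash
python3 go.py w yellow .054;python3 - <<'E'
from rig import capture
import cv2
d=capture("side");cv2.imwrite("pics/side4.png",cv2.resize(d["image"][90:250,220:400],None,fx=4,fy=3.5))
E
```

```text
t 22.9 pos [0.4928 0.1642 0.0565] delta mm [-1.4  5.1  2.9] open 0.709 F [0.2 0.1 0.9]
```

View pics/side4.png

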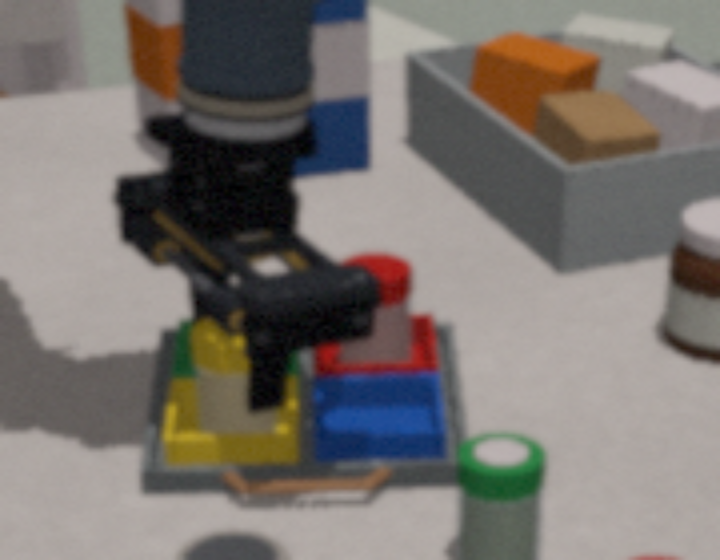

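Emit:
send_rows:
  motion:
    - [[0, 1, -8], 0]
    - [[0, 1, -10], 0]
    - [[0, 1, -10], 0]
    - [[0, 1, -10], 0]
    - [[0, 1, -10], 0]

```text
time_s: 23.37
position: [0.4903, 0.1626, 0.1076]
tcp_rot: [[0.214, -0.973, -0.082], [-0.977, -0.215, 0.004], [-0.022, 0.08, -0.997]]
force: [0.5, 0.1, 0.5]
opening: 0.718
```

Emit:
send_rows:
  motion:
    - [[0, 1, -10], 0]
    - [[0, 1, -10], 0]
    - [[0, 1, -10], 0]
    - [[0, 1, -10], 0]
    - [[0, 1, -10], 0]

```text
time_s: 23.78
position: [0.4902, 0.1613, 0.1666]
tcp_rot: [[0.214, -0.974, -0.076], [-0.977, -0.215, 0.005], [-0.021, 0.073, -0.997]]
force: [0.3, -0.1, -0.8]
opening: 0.721
```

```bash
python3 go.py j green .15
```

```text
t 23.7833 pos [0.4902 0.1613 0.1666] delta mm [290.1  84.1  16.7] open 0.721 F [ 0.3 -0.1 -0.8]
```

Emit:
send_rows:
  motion:
    - [[15, 4, -5], 0]
    - [[25, 8, -6], 0]
    - [[25, 8, -6], 0]
    - [[25, 8, -6], 0]
    - [[25, 8, -6], 0]

```text
time_s: 24.2
position: [0.4834, 0.0419, 0.2048]
tcp_rot: [[0.223, -0.973, -0.064], [-0.975, -0.224, 0.006], [-0.02, 0.061, -0.998]]
force: [0.5, -1.1, 0.3]
opening: 0.721
```

Emit:
send_rows:
  motion:
    - [[25, 8, -6], 0]
    - [[25, 8, -6], 0]
    - [[25, 8, -6], 0]
    - [[20, 8, -6], 0]
    - [[12, 4, -6], 0]

```text
time_s: 24.62
position: [0.4728, -0.0781, 0.243]
tcp_rot: [[0.222, -0.973, -0.056], [-0.975, -0.223, 0.002], [-0.015, 0.054, -0.998]]
force: [0.4, 0.1, -0.1]
opening: 0.722
```

```bash
python3 go.py j green .15
```

```text
t 24.6167 pos [ 0.4728 -0.0781  0.243 ] delta mm [60.9 12.4 92.9] open 0.722 F [ 0.4  0.1 -0.1]
```

Tilt recovering. Continue.

Emit:
send_rows:
  motion:
    - [[20, 3, 20], 0]
    - [[18, 3, 20], 0]
    - [[12, 3, 20], 0]
    - [[6, 1, 20], 0]
    - [[2, 0, 8], 0]

```text
time_s: 25.03
position: [0.4761, -0.1456, 0.1637]
tcp_rot: [[0.218, -0.975, -0.035], [-0.976, -0.218, -0.008], [0.001, 0.036, -0.999]]
force: [-0.4, 0.3, 0.5]
opening: 0.717
```

Emit:
send_rows:
  motion:
    - [[0, 0, 0], 0]
    - [[0, 0, 0], 0]
    - [[0, 0, 0], 0]
    - [[0, 0, 0], 0]
    - [[0, 0, 0], 0]

```text
time_s: 25.45
position: [0.4765, -0.1448, 0.1668]
tcp_rot: [[0.218, -0.975, -0.033], [-0.976, -0.218, -0.009], [0.002, 0.034, -0.999]]
force: [0.2, 0.1, -0.4]
opening: 0.719
```

```bash
python3 go.py j green .15; python3 wr.py green
```

```text
t 25.45 pos [ 0.4765 -0.1448  0.1668] delta mm [-6.3  5.7 17. ] open 0.719 F [ 0.2  0.1 -0.4]
[138.  24.] 3336.5 6405.6253072585405 lid [ 0.5864 -0.0046] delta [-113.  -141.9  116.8]
[313. 249.] 3506.0 3797.498114878079 lid [ 0.4695 -0.1397] delta [ -6.7   1.6 121.9]
```

Emit:
send_rows:
  motion:
    - [[-3, 1, 10], 0]
    - [[-2, 1, 15], 0]
    - [[-1, 0, 15], 0]
    - [[0, 0, 13], 0]
    - [[0, 0, 7], 0]

```text
time_s: 25.92
position: [0.4761, -0.14, 0.1105]
tcp_rot: [[0.222, -0.975, -0.02], [-0.975, -0.221, -0.016], [0.011, 0.023, -1.0]]
force: [-0.1, 0.3, -0.6]
opening: 0.721
```

```bash
python3 go.py j green .044
```

```text
t 25.9167 pos [ 0.4761 -0.14    0.1105] delta mm [-2.3  5.4 66.6] open 0.721 F [-0.1  0.3 -0.6]
```

Emit:
send_rows:
  motion:
    - [[-1, 2, 10], 0]
    - [[-1, 2, 10], 0]
    - [[0, 1, 10], 0]
    - [[0, 0, 8], 0]
    - [[0, 0, 4], 0]

```text
time_s: 26.33
position: [0.4721, -0.1396, 0.0682]
tcp_rot: [[0.224, -0.975, -0.016], [-0.975, -0.223, -0.018], [0.014, 0.02, -1.0]]
force: [-0.5, -0.0, 0.8]
opening: 0.724
```

```bash
python3 go.py j green .044
```

```text
t 26.3333 pos [ 0.4721 -0.1396  0.0682] delta mm [-0.6  2.6 24.2] open 0.724 F [-0.5 -0.   0.8]
```

Emit:
send_rows:
  motion:
    - [[0, 1, 7], 0]
    - [[0, 1, 7], 0]
    - [[0, 0, 6], 0]
    - [[0, 0, 3], 0]
    - [[0, 0, 0], 0]

```text
time_s: 26.75
position: [0.4708, -0.1409, 0.0434]
tcp_rot: [[0.224, -0.974, -0.014], [-0.974, -0.224, -0.019], [0.015, 0.018, -1.0]]
force: [0.7, -1.0, 0.4]
opening: 0.721
```

Emit:
send_rows:
  motion:
    - [[0, 0, 0], 0]
    - [[0, 0, 0], 0]
    - [[0, 0, 0], 0]
    - [[0, 0, 0], 0]
    - [[0, 0, 0], 0]
  gripper: 0.8

```text
time_s: 27.17
position: [0.4708, -0.1405, 0.0438]
tcp_rot: [[0.224, -0.975, -0.014], [-0.975, -0.223, -0.018], [0.015, 0.018, -1.0]]
force: [-0.3, -0.5, -3.3]
opening: 0.524
```

Emit:
send_rows:
  motion:
    - [[0, 0, 0], 0]
    - [[0, 0, 0], 0]
    - [[0, 0, 0], 0]
    - [[0, 0, -5], 0]
    - [[0, 0, -10], 0]

```text
time_s: 27.58
position: [0.4696, -0.1397, 0.0579]
tcp_rot: [[0.224, -0.974, -0.018], [-0.975, -0.224, -0.017], [0.012, 0.021, -1.0]]
force: [1.0, 1.2, -2.3]
opening: 0.523
```

Emit:
send_rows:
  motion:
    - [[0, 0, -15], 0]
    - [[0, 0, -15], 0]
    - [[0, 0, -15], 0]
    - [[0, 0, -15], 0]
    - [[0, 0, -15], 0]

```text
time_s: 28.0
position: [0.4693, -0.1376, 0.1376]
tcp_rot: [[0.224, -0.974, -0.022], [-0.975, -0.224, -0.015], [0.009, 0.024, -1.0]]
force: [0.4, -0.7, -2.6]
opening: 0.522
```

```bash
python3 go.py w green .20
```

```text
t 28.0 pos [ 0.4693 -0.1376  0.1376] delta mm [-365.6 -124.   -68.9] open 0.522 F [ 0.4 -0.7 -2.6]
```

Emit:
send_rows:
  motion:
    - [[-12, -4, -8], 0]
    - [[-25, -8, -8], 0]
    - [[-25, -8, -7], 0]
    - [[-25, -8, -6], 0]
    - [[-25, -8, -5], 0]

```text
time_s: 28.42
position: [0.4824, -0.0187, 0.1766]
tcp_rot: [[0.214, -0.977, -0.012], [-0.977, -0.213, -0.019], [0.016, 0.016, -1.0]]
force: [0.0, -0.3, -3.1]
opening: 0.527
```

Emit:
send_rows:
  motion:
    - [[-25, -8, -4], 0]
    - [[-25, -8, -4], 0]
    - [[-25, -8, -4], 0]
    - [[-25, -8, -4], 0]
    - [[-25, -8, -4], 0]

```text
time_s: 28.83
position: [0.4905, 0.1235, 0.1971]
tcp_rot: [[0.214, -0.977, -0.013], [-0.977, -0.214, -0.017], [0.014, 0.017, -1.0]]
force: [0.7, 0.3, -2.3]
opening: 0.522
```

```bash
python3 go.py w green .20
```

```text
t 28.8333 pos [0.4905 0.1235 0.1971] delta mm [-116.9  -45.2   -5.3] open 0.522 F [ 0.7  0.3 -2.3]
```

Emit:
send_rows:
  motion:
    - [[-25, -10, -3], 0]
    - [[-23, -9, -2], 0]
    - [[-18, -7, 0], 0]
    - [[-13, -6, 0], 0]
    - [[-7, -4, 0], 0]

```text
time_s: 29.25
position: [0.5013, 0.2286, 0.2027]
tcp_rot: [[0.22, -0.975, -0.015], [-0.975, -0.22, -0.014], [0.01, 0.018, -1.0]]
force: [0.2, -0.2, -1.4]
opening: 0.523
```

Emit:
send_rows:
  motion:
    - [[-3, -2, 0], 0]
    - [[0, 0, 0], 0]
    - [[0, 0, 0], 0]
    - [[0, 0, 0], 0]
    - [[0, 0, 0], 0]

```text
time_s: 29.67
position: [0.4998, 0.2329, 0.2024]
tcp_rot: [[0.223, -0.975, -0.019], [-0.975, -0.222, -0.016], [0.011, 0.022, -1.0]]
force: [-0.4, -0.0, -2.4]
opening: 0.523
```

```bash
python3 go.py w green .055
```

```text
t 29.6667 pos [0.4998 0.2329 0.2024] delta mm [-13.6 -16.1 147. ] open 0.523 F [-0.4 -0.  -2.4]
```

Tilt is tiny now. Align, then descend.

Emit:
send_rows:
  motion:
    - [[-4, -4, 0], 0]
    - [[-4, -4, 0], 0]
    - [[-3, -4, 0], 0]
    - [[-2, -3, 0], 0]
    - [[0, 0, 0], 0]

```text
time_s: 30.08
position: [0.5134, 0.2479, 0.2019]
tcp_rot: [[0.218, -0.976, -0.019], [-0.976, -0.218, -0.016], [0.011, 0.022, -1.0]]
force: [0.2, -0.6, -1.8]
opening: 0.525
```

```bash
python3 go.py w green .055
```

```text
t 30.0833 pos [0.5134 0.2479 0.2019] delta mm [ -2.    0.4 147. ] open 0.525 F [ 0.2 -0.6 -1.8]
```

Emit:
send_rows:
  motion:
    - [[0, 0, 8], 0]
    - [[0, 0, 14], 0]
    - [[0, 0, 14], 0]
    - [[0, 0, 14], 0]
    - [[0, 0, 7], 0]

```text
time_s: 30.5
position: [0.5146, 0.2478, 0.1434]
tcp_rot: [[0.219, -0.976, -0.013], [-0.976, -0.219, -0.014], [0.011, 0.016, -1.0]]
force: [-0.1, -0.1, -2.3]
opening: 0.525
```

```bash
python3 go.py w green .055
```

```text
t 30.5 pos [0.5146 0.2478 0.1434] delta mm [-1.8  3.4 88.4] open 0.525 F [-0.1 -0.1 -2.3]
```

Emit:
send_rows:
  motion:
    - [[-1, 1, 10], 0]
    - [[0, 1, 12], 0]
    - [[0, 1, 12], 0]
    - [[0, 0, 12], 0]
    - [[0, 0, 6], 0]

```text
time_s: 30.92
position: [0.5102, 0.2474, 0.0869]
tcp_rot: [[0.219, -0.976, -0.014], [-0.976, -0.219, -0.015], [0.011, 0.017, -1.0]]
force: [-0.7, 0.6, -2.6]
opening: 0.523
```

```bash
python3 go.py w green .055
```

```text
t 30.9167 pos [0.5102 0.2474 0.0869] delta mm [-0.6 -0.2 31.9] open 0.523 F [-0.7  0.6 -2.6]
```

Emit:
send_rows:
  motion:
    - [[0, 0, 7], 0]
    - [[0, 0, 7], 0]
    - [[0, 0, 6], 0]
    - [[0, 0, 4], 0]
    - [[0, 0, 2], 0]

```text
time_s: 31.33
position: [0.51, 0.2472, 0.0579]
tcp_rot: [[0.219, -0.976, -0.014], [-0.976, -0.219, -0.015], [0.011, 0.017, -1.0]]
force: [-1.2, 0.4, -2.2]
opening: 0.52
```

Emit:
send_rows:
  motion:
    - [[0, 0, 2], 0]
    - [[0, 0, 2], 0]
    - [[0, 0, 1], 0]
    - [[0, 0, 0], 0]
    - [[0, 0, 0], 0]

```text
time_s: 31.75
position: [0.5111, 0.2474, 0.0557]
tcp_rot: [[0.219, -0.976, -0.011], [-0.976, -0.219, -0.014], [0.011, 0.014, -1.0]]
force: [-0.1, 0.6, -1.5]
opening: 0.521
```

```bash
python3 go.py w green .055
```

```text
t 31.75 pos [0.5111 0.2474 0.0557] delta mm [-0.4  1.3  0.7] open 0.521 F [-0.1  0.6 -1.5]
```

Contact (z stalls, tilt shifts). Release and lift.

Emit:
send_rows:
  motion:
    - [[0, 0, 0], 0]
    - [[0, 0, 0], 0]
    - [[0, 0, 0], 0]
    - [[0, 0, 0], 0]
    - [[0, 0, 0], 0]
  gripper: 0.28

```text
time_s: 32.17
position: [0.5131, 0.2479, 0.057]
tcp_rot: [[0.219, -0.976, -0.006], [-0.976, -0.219, -0.013], [0.011, 0.009, -1.0]]
force: [-0.0, -0.2, 0.5]
opening: 0.707
```

Emit:
send_rows:
  motion:
    - [[0, 0, -5], 0]
    - [[0, 0, -10], 0]
    - [[0, 0, -12], 0]
    - [[0, 0, -12], 0]
    - [[0, 0, -12], 0]

```text
time_s: 32.58
position: [0.5117, 0.248, 0.1095]
tcp_rot: [[0.219, -0.976, -0.012], [-0.976, -0.219, -0.014], [0.011, 0.015, -1.0]]
force: [0.3, -0.1, -0.1]
opening: 0.719
```

Emit:
send_rows:
  motion:
    - [[0, 0, -12], 0]
    - [[0, 0, -12], 0]
    - [[0, 0, -12], 0]
    - [[0, 0, -12], 0]
    - [[0, 0, -12], 0]

```text
time_s: 33.0
position: [0.5125, 0.2491, 0.1773]
tcp_rot: [[0.219, -0.976, -0.008], [-0.976, -0.219, -0.013], [0.011, 0.011, -1.0]]
force: [-1.6, 0.3, 1.2]
opening: 0.722
```

```bash
python3 go.py j blue .2
```

```text
t 33.0 pos [0.5125 0.2491 0.1773] delta mm [471.5 183.9 -15.4] open 0.722 F [-1.6  0.3  1.2]
```

Emit:
send_rows:
  motion:
    - [[13, 5, -3], 0]
    - [[25, 10, -3], 0]
    - [[28, 11, -3], 0]
    - [[28, 11, -3], 0]
    - [[28, 11, -3], 0]

```text
time_s: 33.42
position: [0.4937, 0.1185, 0.1999]
tcp_rot: [[0.23, -0.973, 0.004], [-0.973, -0.23, -0.011], [0.011, -0.001, -1.0]]
force: [1.3, 0.7, 0.6]
opening: 0.717
```

Emit:
send_rows:
  motion:
    - [[28, 11, -3], 0]
    - [[28, 11, -3], 0]
    - [[28, 11, -3], 0]
    - [[28, 11, -3], 0]
    - [[28, 11, -3], 0]

```text
time_s: 33.83
position: [0.4658, -0.0402, 0.2184]
tcp_rot: [[0.231, -0.973, 0.002], [-0.973, -0.231, -0.013], [0.013, 0.001, -1.0]]
force: [0.7, -0.1, 0.2]
opening: 0.718
```

Emit:
send_rows:
  motion:
    - [[28, 11, 0], 0]
    - [[28, 11, 0], 0]
    - [[28, 11, 0], 0]
    - [[28, 11, 0], 0]
    - [[25, 10, 0], 0]

```text
time_s: 34.25
position: [0.4376, -0.1957, 0.2224]
tcp_rot: [[0.229, -0.973, 0.001], [-0.973, -0.229, -0.015], [0.015, 0.002, -1.0]]
force: [-0.3, -0.5, -0.5]
opening: 0.724
```

```bash
python3 go.py j blue .17
```

```text
t 34.25 pos [ 0.4376 -0.1957  0.2224] delta mm [52.8 13.6 53.3] open 0.724 F [-0.3 -0.5 -0.5]
```

Emit:
send_rows:
  motion:
    - [[17, 4, 8], 0]
    - [[13, 3, 12], 0]
    - [[9, 2, 12], 0]
    - [[4, 2, 12], 0]
    - [[1, 0, 6], 0]

```text
time_s: 34.67
position: [0.4321, -0.2544, 0.1748]
tcp_rot: [[0.219, -0.976, 0.005], [-0.975, -0.219, -0.023], [0.024, -0.0, -1.0]]
force: [-0.2, 1.0, 0.3]
opening: 0.72
```

Emit:
send_rows:
  motion:
    - [[0, 0, 0], 0]
    - [[0, 0, 0], 0]
    - [[0, 0, 0], 0]
    - [[0, 0, 0], 0]
    - [[0, 0, 0], 0]

```text
time_s: 35.08
position: [0.4297, -0.2533, 0.1751]
tcp_rot: [[0.219, -0.976, 0.003], [-0.976, -0.219, -0.022], [0.022, 0.002, -1.0]]
force: [0.1, 0.4, 0.1]
opening: 0.717
```

```bash
python3 go.py j blue .044;python3 wr.py blue
```

```text
t 35.0833 pos [ 0.4297 -0.2533  0.1751] delta mm [ -3.6  -7.4 131. ] open 0.717 F [0.1 0.4 0.1]
[316. 232.] 3348.0 3593.840427121846 lid [ 0.4367 -0.2489] delta [ -5.5  -8.  130. ]
```

Emit:
send_rows:
  motion:
    - [[-2, -3, 10], 0]
    - [[-2, -3, 14], 0]
    - [[-1, -2, 14], 0]
    - [[0, 0, 14], 0]
    - [[0, 0, 8], 0]

```text
time_s: 35.55
position: [0.4407, -0.2478, 0.1149]
tcp_rot: [[0.221, -0.975, 0.011], [-0.975, -0.221, -0.028], [0.03, -0.005, -1.0]]
force: [-0.8, 0.6, 0.9]
opening: 0.721
```

```bash
sed -i 's/blue=(.4365,-.251)/blue=(.4365,-.2495)/' wells.py; python3 go.py j blue .044
```

```text
t 35.55 pos [ 0.4407 -0.2478  0.1149] delta mm [-1.4  4.8 70.8] open 0.721 F [-0.8  0.6  0.9]
```

Emit:
send_rows:
  motion:
    - [[-1, 2, 10], 0]
    - [[0, 1, 10], 0]
    - [[0, 1, 10], 0]
    - [[0, 1, 10], 0]
    - [[0, 0, 5], 0]

```text
time_s: 35.97
position: [0.4368, -0.2474, 0.0654]
tcp_rot: [[0.223, -0.975, 0.011], [-0.974, -0.224, -0.027], [0.029, -0.004, -1.0]]
force: [-0.6, 1.0, 0.2]
opening: 0.72
```

```bash
python3 go.py j blue .044
```

```text
t 35.9667 pos [ 0.4368 -0.2474  0.0654] delta mm [ 1.4  0.9 21.5] open 0.72 F [-0.6  1.   0.2]
```

Emit:
send_rows:
  motion:
    - [[0, 0, 6], 0]
    - [[0, 0, 6], 0]
    - [[0, 0, 5], 0]
    - [[0, 0, 3], 0]
    - [[0, 0, 0], 0]

```text
time_s: 36.38
position: [0.4376, -0.2476, 0.0427]
tcp_rot: [[0.224, -0.975, 0.01], [-0.974, -0.224, -0.027], [0.028, -0.004, -1.0]]
force: [1.1, -0.7, 0.8]
opening: 0.723
```

Emit:
send_rows:
  motion:
    - [[0, 0, 0], 0]
    - [[0, 0, 0], 0]
    - [[0, 0, 0], 0]
    - [[0, 0, 0], 0]
    - [[0, 0, 0], 0]
  gripper: 0.8

```text
time_s: 36.8
position: [0.4383, -0.2482, 0.0436]
tcp_rot: [[0.224, -0.975, 0.012], [-0.974, -0.224, -0.028], [0.03, -0.005, -1.0]]
force: [-0.8, -0.3, -1.6]
opening: 0.522
```

Emit:
send_rows:
  motion:
    - [[0, 0, 0], 0]
    - [[0, 0, 0], 0]
    - [[0, 0, 0], 0]
    - [[0, 0, -5], 0]
    - [[0, 0, -10], 0]

```text
time_s: 37.22
position: [0.4365, -0.2464, 0.0576]
tcp_rot: [[0.224, -0.975, 0.008], [-0.974, -0.224, -0.025], [0.026, -0.002, -1.0]]
force: [-0.8, -0.1, -1.6]
opening: 0.525
```

Emit:
send_rows:
  motion:
    - [[0, 0, -15], 0]
    - [[0, 0, -15], 0]
    - [[0, 0, -15], 0]
    - [[0, 0, -15], 0]
    - [[0, 0, -15], 0]

```text
time_s: 37.63
position: [0.4341, -0.2428, 0.1373]
tcp_rot: [[0.224, -0.975, 0.004], [-0.974, -0.224, -0.021], [0.022, 0.0, -1.0]]
force: [0.0, 0.5, -1.9]
opening: 0.525
```

```bash
python3 go.py w blue .20
```

```text
t 37.6333 pos [ 0.4341 -0.2428  0.1373] delta mm [-343.1 -219.   -70.3] open 0.525 F [ 0.   0.5 -1.9]
```

Emit:
send_rows:
  motion:
    - [[-12, -8, -8], 0]
    - [[-25, -16, -8], 0]
    - [[-25, -16, -8], 0]
    - [[-25, -16, -7], 0]
    - [[-25, -16, -7], 0]

```text
time_s: 38.05
position: [0.4811, -0.1195, 0.1814]
tcp_rot: [[0.213, -0.977, 0.014], [-0.977, -0.213, -0.03], [0.032, -0.007, -0.999]]
force: [-0.2, -0.9, -2.8]
opening: 0.523
```

Emit:
send_rows:
  motion:
    - [[-25, -16, -6], 0]
    - [[-25, -16, -6], 0]
    - [[-25, -16, -6], 0]
    - [[-25, -16, -6], 0]
    - [[-25, -16, -6], 0]

```text
time_s: 38.47
position: [0.5315, 0.0285, 0.2143]
tcp_rot: [[0.212, -0.977, 0.016], [-0.977, -0.212, -0.031], [0.034, -0.009, -0.999]]
force: [0.5, -0.6, -2.1]
opening: 0.519
```

```bash
python3 go.py w blue .20
```

```text
t 38.4667 pos [0.5315 0.0285 0.2143] delta mm [-103.1  -61.9   11.4] open 0.519 F [ 0.5 -0.6 -2.1]
```

Emit:
send_rows:
  motion:
    - [[-25, -15, 0], 0]
    - [[-20, -12, 0], 0]
    - [[-15, -10, 0], 0]
    - [[-10, -8, 0], 0]
    - [[-5, -4, 0], 0]

```text
time_s: 38.88
position: [0.5639, 0.1224, 0.2182]
tcp_rot: [[0.218, -0.976, 0.023], [-0.975, -0.219, -0.029], [0.033, -0.016, -0.999]]
force: [0.7, -0.7, -2.0]
opening: 0.521
```

Emit:
send_rows:
  motion:
    - [[-3, 0, 0], 0]
    - [[0, 0, 0], 0]
    - [[0, 0, 0], 0]
    - [[0, 0, 0], 0]
    - [[0, 0, 0], 0]

```text
time_s: 39.3
position: [0.5617, 0.1236, 0.2183]
tcp_rot: [[0.217, -0.976, 0.02], [-0.975, -0.218, -0.031], [0.035, -0.013, -0.999]]
force: [-1.0, 0.8, -2.2]
opening: 0.521
```

```bash
python3 go.py w blue .055
```

```text
t 39.3 pos [0.5617 0.1236 0.2183] delta mm [-21.7 -10.3 162.8] open 0.521 F [-1.   0.8 -2.2]
```

Emit:
send_rows:
  motion:
    - [[-6, -3, 0], 0]
    - [[-6, -3, 0], 0]
    - [[-6, -3, 0], 0]
    - [[-3, -1, 0], 0]
    - [[0, 0, 0], 0]

```text
time_s: 39.72
position: [0.5673, 0.1461, 0.2175]
tcp_rot: [[0.213, -0.977, 0.019], [-0.976, -0.214, -0.031], [0.034, -0.012, -0.999]]
force: [-0.0, -0.4, -1.7]
opening: 0.52
```

Emit:
send_rows:
  motion:
    - [[0, 0, 8], 0]
    - [[0, 0, 14], 0]
    - [[0, 0, 14], 0]
    - [[0, 0, 14], 0]
    - [[0, 0, 7], 0]

```text
time_s: 40.13
position: [0.5704, 0.1456, 0.1592]
tcp_rot: [[0.216, -0.976, 0.026], [-0.976, -0.216, -0.031], [0.036, -0.018, -0.999]]
force: [-0.5, -0.3, -2.5]
opening: 0.525
```

```bash
python3 go.py w blue .055
```

```text
t 40.1333 pos [0.5704 0.1456 0.1592] delta mm [ -0.3   2.8 104.3] open 0.525 F [-0.5 -0.3 -2.5]
```

Emit:
send_rows:
  motion:
    - [[0, 1, 10], 0]
    - [[0, 1, 14], 0]
    - [[0, 0, 14], 0]
    - [[0, 0, 14], 0]
    - [[0, 0, 6], 0]

```text
time_s: 40.55
position: [0.5699, 0.143, 0.0968]
tcp_rot: [[0.216, -0.976, 0.026], [-0.976, -0.217, -0.031], [0.036, -0.018, -0.999]]
force: [-0.5, 0.6, -1.8]
opening: 0.522
```

```bash
python3 go.py w blue .055
```

```text
t 40.55 pos [0.5699 0.143  0.0968] delta mm [-0.4  0.6 41.8] open 0.522 F [-0.5  0.6 -1.8]
```

Emit:
send_rows:
  motion:
    - [[0, 0, 9], 0]
    - [[0, 0, 9], 0]
    - [[0, 0, 8], 0]
    - [[0, 0, 6], 0]
    - [[0, 0, 3], 0]

```text
time_s: 40.97
position: [0.5715, 0.1417, 0.0584]
tcp_rot: [[0.216, -0.976, 0.026], [-0.976, -0.217, -0.031], [0.036, -0.019, -0.999]]
force: [-1.2, -0.3, -2.1]
opening: 0.521
```

Emit:
send_rows:
  motion:
    - [[0, 0, 2], 0]
    - [[0, 0, 2], 0]
    - [[0, 0, 2], 0]
    - [[0, 0, 0], 0]
    - [[0, 0, 0], 0]

```text
time_s: 41.38
position: [0.5733, 0.1419, 0.0563]
tcp_rot: [[0.216, -0.976, 0.03], [-0.976, -0.217, -0.031], [0.037, -0.023, -0.999]]
force: [-0.3, -0.1, -3.0]
opening: 0.521
```

```bash
python3 go.py w blue .055
```

```text
t 41.3833 pos [0.5733 0.1419 0.0563] delta mm [-0.8  2.9  1.2] open 0.521 F [-0.3 -0.1 -3. ]
```

Same contact signature; release, lift and check.

Emit:
send_rows:
  motion:
    - [[0, 0, 0], 0]
    - [[0, 0, 0], 0]
    - [[0, 0, 0], 0]
    - [[0, 0, 0], 0]
    - [[0, 0, 0], 0]
  gripper: 0.28

```text
time_s: 41.8
position: [0.5755, 0.1419, 0.0579]
tcp_rot: [[0.216, -0.976, 0.036], [-0.976, -0.217, -0.031], [0.038, -0.028, -0.999]]
force: [0.4, -0.4, -0.1]
opening: 0.705
```

Emit:
send_rows:
  motion:
    - [[0, 0, -5], 0]
    - [[0, 0, -10], 0]
    - [[0, 0, -12], 0]
    - [[0, 0, -12], 0]
    - [[0, 0, -12], 0]

```text
time_s: 42.22
position: [0.5717, 0.1434, 0.1098]
tcp_rot: [[0.216, -0.976, 0.029], [-0.976, -0.217, -0.031], [0.037, -0.022, -0.999]]
force: [-0.3, -0.3, 0.3]
opening: 0.722
```

Emit:
send_rows:
  motion:
    - [[0, 0, -15], 0]
    - [[0, 0, -15], 0]
    - [[0, 0, -15], 0]
    - [[0, 0, -15], 0]
    - [[0, 0, -15], 0]

```text
time_s: 42.63
position: [0.5684, 0.146, 0.192]
tcp_rot: [[0.216, -0.976, 0.03], [-0.976, -0.217, -0.031], [0.037, -0.023, -0.999]]
force: [-0.1, 0.6, 1.1]
opening: 0.723
```

Emit:
send_rows:
  motion:
    - [[10, 8, -8], 0]
    - [[20, 15, -8], 0]
    - [[20, 15, -8], 0]
    - [[20, 15, -8], 0]
    - [[20, 15, -8], 0]

```text
time_s: 43.05
position: [0.5195, 0.0434, 0.2404]
tcp_rot: [[0.224, -0.974, 0.04], [-0.974, -0.226, -0.03], [0.039, -0.032, -0.999]]
force: [1.0, -0.7, -0.3]
opening: 0.72
```

Emit:
send_rows:
  motion:
    - [[20, 10, 0], 0]
    - [[20, 10, 0], 0]
    - [[20, 10, 0], 0]
    - [[15, 5, 0], 0]
    - [[5, 0, 0], 0]

```text
time_s: 43.47
position: [0.4958, -0.0511, 0.2468]
tcp_rot: [[0.222, -0.974, 0.041], [-0.974, -0.223, -0.034], [0.042, -0.032, -0.999]]
force: [0.1, 0.6, 0.6]
opening: 0.721
```

Run:
```python
from rig import capture
from wells import *
for cam in ("top","side"):
    d=capture(cam); im=d["image"]
    cv2.imwrite(f"pics/f_{cam}.png",im)
    im=im.copy(); im=cv2.resize(im,None,fx=4,fy=4)
    for c in WELL:
        for z0,z1 in((.075,.096),(.011,.012)):
            cv2.polylines(im,[(proj(d,cyl(*WELL[c],z1,z1))[:40]*4).astype(int)],True,(255,255,255),1)
    cv2.imwrite(f"pics/g_{cam}.png",im[640:1240,520:1120] if cam=="top" else im[500:960,960:1460])
```

```text
(no output)
```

View pics/g_top.png

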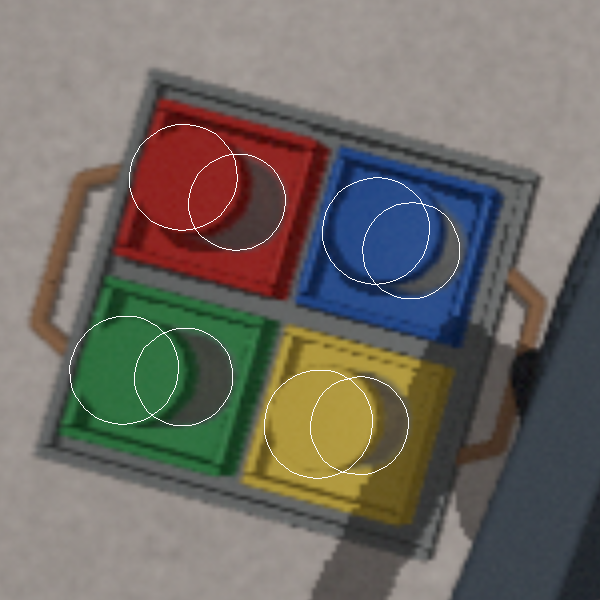

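View pics/g_side.png

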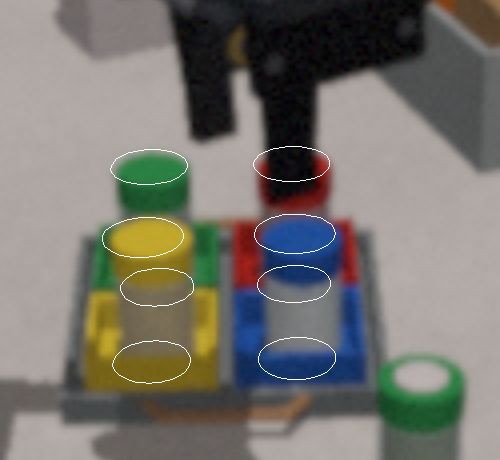

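View pics/f_side.png

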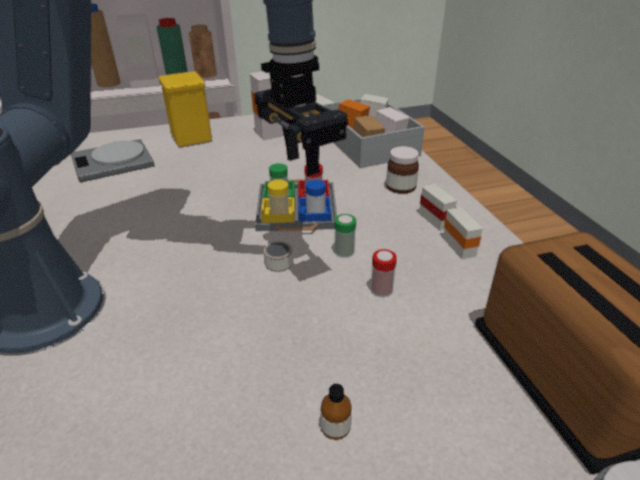

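All four jars stand upright in their wells, with the lids close to the predicted circles. The stickered jars are where they began, and the gripper is clear of everything.

```bash
python3 -c "
from rig import bot
print(bot.hand_in(), bot.read_state()['time_s'])"
```

```text
the job is handed in; nothing more can be done
the job is handed in; nothing more can be done
```

I put the four plain-lidded jars in the wells of their own colours, lowered each one until it touched the floor before releasing, and handed the job in at about 44 s on the clock. I did not move or touch the stickered red and green jars, or the tin and bottle.

- **Final position check:** in the last top and side pictures every jar stands upright inside its well. The lids lie within an estimated 2–4 mm of where a centred jar's lid should appear. The gripper was empty and well clear, about 0.25 m above the surface.
- **Tool tilt:** the tool drifted by up to 0.1 rad while carrying. It was about 0.08 rad from vertical when it set down yellow, and 0.05 rad or less for the others. Each jar looked upright after release.
- **Contact sensing:** the force reading did not clearly show contact with the well floor. I judged it from the height no longer dropping and the tilt easing.
- **Camera disagreement:** the three cameras placed the red jar's lid up to 5 mm apart, and the top and side pictures disagreed on the wells by a few mm. I used in-between values.

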